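# Load the dip basket and hang it on the drain stand

## Task

Get the cleaning basket ready at the flute repairer's bench: push the skewed drip tray round until it lies flush along the foot of the drain stand with its right end up against the brass peg, and seat every parts cassette flat and square in a pocket of its own in the basket. Only when all the cassettes are in, raise the basket's bail upright, then carry the basket by it and hang the bail over both prongs of the drain stand, so that the basket hangs still and level above the tray. Never tip the basket over, and leave everything else on the bench where it is.

Things in the scene. Friction and masses are not known exactly. Their poses are not given: they have to be found in the camera images.
- basket: loose stainless basket, 104 (its x) x 190 (its y), walls 36 high, 3 thick, floor 4 thick; three pockets in a row along its y between white dividers 12 high above the floor. Origin: centre of its underside, z up. 0.32 kg empty. The bail turns on ears at its y ends, about an axis along its y, 55 above its underside
- bail (a joint): bail angle: 0 = flat and level on its stops, reaching out to the basket's -x side; pi/2 = straight up; pi = flat to +x. Turns freely: let go, it falls flat to one side unless quite upright; the basket swings freely from it
- bail_grip (a point): middle of the bail's crossbar: steel wire of 4 mm radius along the basket's y, 200 long, with a black grip sleeve (14 across, 50 long) in its middle. 100 mm from the pivot axis: flat, it lies 48 outside the basket wall, 55 over the bench; upright, 155 above the basket's underside. Its y runs along the bar
- stand: fixed drain stand; origin on the bench below the middle of the prong seats, x away from the robot. Grey foot 220 (y) x 22 high, near face at x 65; post at x 125; two prongs (rods, 4 mm radius) at y -45 and 45: from the post at 233 height they dip to a seat over the origin (axis 215 high) and turn up to tips at x -26, tops 241 high. Brass peg, 8 mm radius, 34 high, at x 25, y -109
- hook_seat (a point): where the middle of the bail's bar lies when it rests in both prongs of the stand: midway between them, 223 above the bench; stand's axes. The bar comes in over the tips from the -x side, the sleeve between the prongs, then is lowered
- tray_place (a point): on the bench, fixed to the stand: where the drip tray's origin lies when its far edge is flush along the foot and its right (-y) edge touches the peg; 20 mm to -x of the stand's origin, same axes
- tray: loose shallow aluminium drip tray, 170 (its x) x 200 (its y) x 16 high, 0.35 kg, lying on the bench turned anticlockwise out of square, its far right corner in the nook of foot and peg, its near left corner free. It turns about the far right corner; pushed straight it can bind, so swing with it. origin at the centre of its underside, x away from the robot
- cas0_c (a point): centre (25 mm above the underside) of a loose steel parts cassette: a flat box 92 (its x) x 54 (its y) x 20 high, with an upright blue grip fin on its lid, 60 long (x), 10 thick (y), up to 50 mm above the underside; about 0.1 kg; z up. None if absent
- cas1_c (a point): centre (25 mm above the underside) of a loose steel parts cassette: a flat box 92 (its x) x 54 (its y) x 20 high, with an upright blue grip fin on its lid, 60 long (x), 10 thick (y), up to 50 mm above the underside; about 0.1 kg; z up. None if absent
- cas2_c (a point): centre (25 mm above the underside) of a loose steel parts cassette: a flat box 92 (its x) x 54 (its y) x 20 high, with an upright blue grip fin on its lid, 60 long (x), 10 thick (y), up to 50 mm above the underside; about 0.1 kg; z up. None if absent
- pocket0 (a point): pocket of the basket, 98 (basket x) x 58 (basket y) wide, floor 4 mm above the basket's underside; this point is where a seated cassette's centre lies: mid-pocket, 25 mm above the pocket floor; moves with the basket, same axes
- pocket1 (a point): pocket of the basket, 98 (basket x) x 58 (basket y) wide, floor 4 mm above the basket's underside; this point is where a seated cassette's centre lies: mid-pocket, 25 mm above the pocket floor; moves with the basket, same axes
- pocket2 (a point): pocket of the basket, 98 (basket x) x 58 (basket y) wide, floor 4 mm above the basket's underside; this point is where a seated cassette's centre lies: mid-pocket, 25 mm above the pocket floor; moves with the basket, same axes
- tumbler: drinking glass, 76 mm across, 105 high, at the back; leave alone. Origin under its centre
- driver: blue and white precision screwdriver lying near the robot; leave alone
- mandrel: steel mandrel 150 long, 18 thick, lying near the robot; leave alone
- glasses: folded black spectacles near the robot; leave alone
- pad_ring: yellow ring, 34 mm across, 10 high, lying at the back; leave alone
- jar: clear jar, 64 mm across, 75 high, at the back; leave alone
- key_cork: cork strip 100 x 28 x 10 with a flute key on it, behind the basket; leave alone
Not all that is in view belongs to the job. What is shaped like the part that bears cas1_c but orange is not meant. What is shaped like the part that bears cas0_c but red is not meant.

How it is judged (in metres and radians):
On the way, in this order (a step that is already met when the one before it is completed fails the run):
1. every cassette that is there is seated flat and square in a pocket of the basket, the bail still lying flat and the basket standing on the bench ((distance between cas0_c and pocket0 below 0.007 m or distance between cas0_c and pocket1 below 0.007 m or distance between cas0_c and pocket2 below 0.007 m) and angle between the z axis of each of cas0_c, cas1_c, cas2_c and the z axis of basket, either way round below 0.07 rad and angle between the x axis of each of cas0_c, cas1_c, cas2_c and the x axis of basket, either way round below 0.14 rad and (distance between cas1_c and pocket0 below 0.007 m or distance between cas1_c and pocket1 below 0.007 m or distance between cas1_c and pocket2 below 0.007 m) and (distance between cas2_c and pocket0 below 0.007 m or distance between cas2_c and pocket1 below 0.007 m or distance between cas2_c and pocket2 below 0.007 m) and value of joint bail below 0.6 rad and height (world z) of basket below 0.01 m), for 0.2 s.
2. the bail is raised upright with the basket still standing on the bench (value of joint bail between 1.27 and 1.87 rad and height (world z) of basket below 0.01 m), for 0.2 s.
3. the bail hangs over both prongs of the drain stand (x of bail_grip in the frame of hook_seat between -0.01 and 0.01 m and y of bail_grip in the frame of hook_seat between -0.025 and 0.025 m and z of bail_grip in the frame of hook_seat between -0.008 and 0.008 m and contact force between basket and stand above 2 N and height (world z) of basket above 0.045 m and angle between basket's own z axis and vertical below 0.2 rad), for 0.2 s.
At the end, for the whole second after the job is handed in: bar in both seats within 10 mm along x, 25 mm along y, 8 mm in z, over 2 N on the stand; basket clear of the bench, still, level to 0.2 rad; each cassette within 7 mm of a pocket place, flat to 0.07 and square to 0.14 rad; tray within 8 mm of the foot, 12 mm of the peg, square to 0.06 rad (all of step 3 and x of tray in the frame of tray_place between -0.008 and 0.008 m and y of tray in the frame of tray_place between -0.012 and 0.012 m and angle between the x axis of tray and the x axis of stand, either way round below 0.06 rad and (distance between cas0_c and pocket0 below 0.007 m or distance between cas0_c and pocket1 below 0.007 m or distance between cas0_c and pocket2 below 0.007 m) and angle between the z axis of each of cas0_c, cas1_c, cas2_c and the z axis of basket, either way round below 0.07 rad and angle between the x axis of each of cas0_c, cas1_c, cas2_c and the x axis of basket, either way round below 0.14 rad and (distance between cas1_c and pocket0 below 0.007 m or distance between cas1_c and pocket1 below 0.007 m or distance between cas1_c and pocket2 below 0.007 m) and (distance between cas2_c and pocket0 below 0.007 m or distance between cas2_c and pocket1 below 0.007 m or distance between cas2_c and pocket2 below 0.007 m) and linear speed of basket below 0.04 m/s and angular speed of basket below 0.4 rad/s); the robot touches nothing.
It fails at once if the basket is tipped over (more than 0.6 rad) (angle between basket's own z axis and vertical above 0.6 rad).
It fails at once if the glass, the screwdriver, the mandrel, the spectacles, the jar, the cork strip or the yellow ring is moved over 30 mm (distance of any of tumbler, driver, mandrel, glasses, jar, key_cork, pad_ring from where it was at the start of the episode above 0.03 m).
Of cassette0, cassette1, cassette2 only 2 to 3 are there at a start; the rules pass over those that are not, and their reading is None.
At some moment in a run one of cassette0, cassette1, cassette2 may be knocked a few centimetres aside while the robot is not near it.
It also fails if it takes over 208 s, if anything falls off the work surface, if the arm or the gripper's body presses on something with over 40 N, if the wrist force passes 120 N, or if a joint passes its speed limit or range.

## Robot

A 6-joint arm with a two-finger parallel gripper is mounted at the origin on the work surface. World frame = base frame: x ahead of the robot, y to its left, z up, the work surface at z = 0. Lengths are in mm, angles in degrees, forces in N, time in s.
With the tool pointing down it reaches from about 350 to 850 mm from the base axis. Payload 8.1 kg.
Tool frame: the origin (TCP) lies at the centre of the arm's flange, where the gripper is bolted on; the fingertips stand 173 mm ahead of it and the grasp point (between the pads) lies 155 mm ahead of it; z points along the fingers, y is the line along which they close (so a half turn about z gives the same grasp; the last joint's range is limited). The gripper opens to 85 mm and grips with 20 to 120 N. Pads are 22 mm wide; open, the fingers measure 114 mm over their backs; the gripper's body (76 mm by 85 mm) begins 54 mm behind the grasp point. The pads swing forward as they close: fully open they stand 13 mm farther back than shut.
Start: joints at [-75.596, 7.471, 85.268, -0, 87.261, -4.893], TCP at [198.302, -566.289, 404.692] pointing down, gripper open.
Joint ranges: [-169.43, 169.43], [-51.17, 129.36], [1.28, 143.12], [-76.62, 256.62], [0, 156.53], [-152.29, 152.29]. Speed limits (degrees/s): [136.94, 136.94, 159.86, 180, 180, 180].

## Interface

Orientations are given as [roll, pitch, yaw] about the fixed x, y, z axes, in that order (R = Rz(yaw) Ry(pitch) Rx(roll)).
In Python, from bench import * gives the robot as it stands.
- The arm moves only by the shell command python3 -m jog 'ROWS' [FORCE]. ROWS is text: rows parted by semicolons, each of 7 numbers parted by spaces: the shift along the tool's x, y, z scaled (see below), then the turn, a rotation vector about the tool's x, y, z scaled (see below), then the closure, from -1 (fully open) to 1 (shut). In form: tx ty tz wx wy wz hand; .... A call has 1 to 5 rows; each row shifts and turns the commanded pose from where the row before left it, along the tool's axes as they then stand; what a row does not reach is not made up. The controller multiplies each number of a shift by 0.1 m and each number of a turn by 60 degrees. A row lasts 1/8 s, in which the tool goes at most 62.5 mm and 10.7 degrees, less where a joint would pass 70% of its speed; a pose out of reach is approached as far as the arm can. A call with a number of a shift or a turn outside -1 to 1 is refused whole. A call with a gripper value outside its range is refused whole. The fingers move at their own pace and stop on an object; FORCE is the grip in N (left out, the last holds). Time passes only in rows, so rows that do not move let the fingers close. It gives the time, the measured TCP pose, the force, the opening and the grip force at its end, in the units of the state.
- sense(): the state, without advancing time (a new reading comes with each control period).
- snapshot(name): name is "side" or "top" or "wrist"; returns a dict with "img" (480x640x3 uint8, red, green, blue), "fx", "fy", "cx", "cy" (pixels), "dist" ([k1, k2, p1, p2, k3] as OpenCV has them; the pictures are not rectified), "extrinsics" (4x4, takes a point from camera to world coordinates). Camera axes: x right, y down, z forward; pixel columns grow to the right and rows downward; lengths in mm; the calibration is good to about 2 mm. A picture is of the moment at which its call begins. There is no depth.
- hand_in(): hands the job in; it is judged then, once.
The state is a dict: "time": time; "joint_pos": joint angles; "qd": joint speeds; "joint_efforts": joint torques, N m; "tool_pos": TCP position; "tcp_rot": TCP orientation; "ft_force": force on the tool from outside, world axes, zero at the start; "wrist_torque": the same for the moment, N m; "finger_gap": finger opening in mm; "grip_force": force on a finger pad.
Only numpy, scipy, OpenCV 4.12 (cv2) and the standard library are available. Lean on these libraries where they do the work, as an engineer would, in place of code of your own. Each camera call takes 0.05 s, during which the arm holds its last target. There are 200 camera calls.

## Working session

There is one attempt and no reset: what is moved stays moved. The work goes in short steps, Python scripts to look and compute and a shell command to move; the robot and the scene stay as the last step left them, time stands still between calls to the robot, and variables do not carry over. Pictures are saved under pics/ and viewed, at most 14 in all, crops included, and the job is handed in when it is done.

```bash
ls; mkdir -p pics; python3 - <<'E'
from bench import *
import cv2,numpy as np
s=sense();print(s)
for n in("top","side"):
    d=snapshot(n);cv2.imwrite(f"pics/{n}0.png",d["img"][:,:,::-1]);print(n,d["fx"],d["fy"],d["cx"],d["cy"],d["dist"],np.round(d["extrinsics"],3).tolist())
E
```

```text
pics
{'time': 0.0, 'joint_pos': array([-7.55955688e+01,  7.51523472e+00,  8.53283413e+01, -6.22723396e-04,
        8.72645243e+01, -4.89224312e+00]), 'qd': array([ 0.00669587,  0.04126858,  0.01816356, -0.02013568, -0.09405321,
       -0.02981217]), 'joint_efforts': array([ 1.21492511e-03, -5.69396281e+01, -5.00548053e+01, -1.23489172e-04,
        1.48564309e-02,  2.23206814e-05]), 'tool_pos': array([ 198.24434749, -566.05437411,  403.6518265 ]), 'tcp_rot': array([-1.79892240e+02, -8.59931921e-03,  1.92966966e+01]), 'ft_force': array([0.14469983, 0.58601461, 0.53780488]), 'wrist_torque': array([0.03598917, 0.05361095, 0.00574102]), 'grip_force': 0.0, 'finger_gap': 85.28111129608942}
top 511.8714379430981 511.8714379430981 316.5216967002371 245.36780953810472 [-0.13972065  0.          0.          0.          0.        ] [[-0.017, -0.978, 0.207, 291.25], [-1.0, 0.017, 0.001, -80.958], [-0.005, -0.207, -0.978, 1281.879], [0.0, 0.0, 0.0, 1.0]]
side 583.7060689531118 583.7060689531118 329.07124322677225 244.61840438161286 [-0.14252864  0.          0.          0.          0.        ] [[-0.984, -0.132, 0.122, 402.859], [-0.179, 0.77, -0.612, 599.697], [-0.013, -0.624, -0.782, 1010.083], [0.0, 0.0, 0.0, 1.0]]
```

View pics/top0.png

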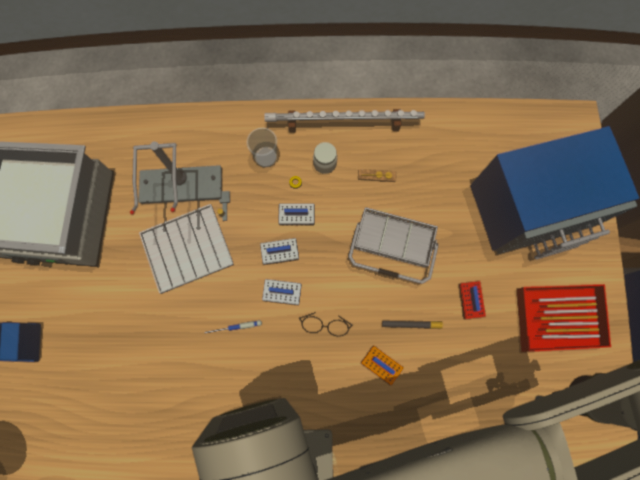

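View pics/side0.png

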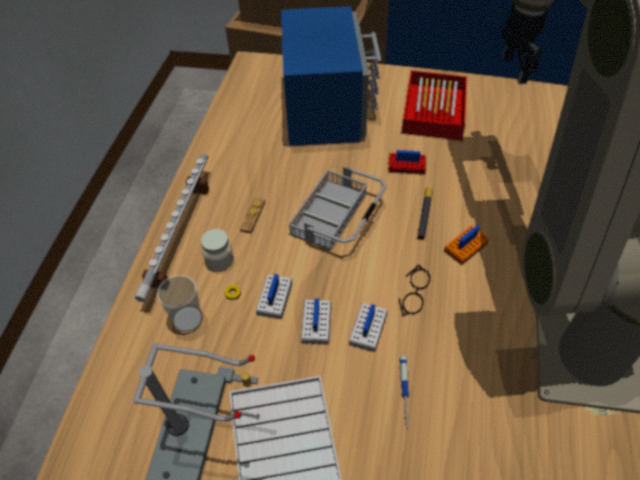

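The top view shows the three blue-finned cassettes at (296,214), (279,251) and (281,292). The basket is at (396,240) with its bail on the near side. The stand is at (180,185) and the skewed tray at (187,250). The side view agrees. The orange and red cassettes are decoys.

```bash
cat > h.py <<'E'
from bench import *
import cv2,numpy as np
from scipy.optimize import least_squares
from scipy.spatial.transform import Rotation as R
def cam(d):
    K=np.array([[d["fx"],0,d["cx"]],[0,d["fy"],d["cy"]],[0,0,1]]);return K,np.array(d["dist"],float),np.array(d["extrinsics"])
def proj(d,P):
    K,D,E=cam(d);W=np.linalg.inv(E)
    return cv2.projectPoints(np.atleast_2d(P).astype(float),cv2.Rodrigues(W[:3,:3])[0],W[:3,3],K,D)[0][:,0]
def unproj(d,uv,z):
    K,D,E=cam(d);p=cv2.undistortPoints(np.atleast_2d(uv).astype(float)[:,None],K,D)[:,0]
    r=np.c_[p,np.ones(len(p))]@E[:3,:3].T;t=(z-E[2,3])/r[:,2]
    return E[:3,3]+r*t[:,None]
def box(lx,ly,z0,z1):return np.array([[a*lx/2,b*ly/2,z] for a in(-1,1) for b in(-1,1) for z in(z0,z1)])
def place(P,x,y,yaw):
    return P@R.from_euler('z',yaw,degrees=True).as_matrix().T+[x,y,0]
def mom(h):
    m=cv2.moments(h) if not isinstance(h,np.ndarray) or h.dtype!=np.float32 else cv2.moments(h.reshape(-1,1,2))
    a=m['m00'];return np.array([m['m10']/a,m['m01']/a]),np.array([m['mu20'],m['mu11'],m['mu02']])/a
def blues(d,lo=(105,120,50),hi=(125,255,255),amin=60,amax=4000):
    hsv=cv2.cvtColor(d["img"],cv2.COLOR_RGB2HSV);m=cv2.inRange(hsv,lo,hi)
    n,l,st,c=cv2.connectedComponentsWithStats(m)
    return [(c[i],(l==i).astype(np.uint8)) for i in range(1,n) if amin<st[i,4]<amax]
def fitfin(obs,x0,z=0):
    """obs: list (d,mask); fin box 60x10, z 20..50 -> x,y,yaw"""
    B=box(60,10,20+z,50+z)
    tg=[mom(m) for _,m in obs]
    def f(p):
        r=[]
        for (d,_),(c,s) in zip(obs,tg):
            hc,hs=mom(cv2.convexHull(proj(d,place(B,*p)).astype(np.float32)))
            r+=list(hc-c)+list((hs-s)/np.sqrt(s[0]+s[2]))
        return r
    q=least_squares(f,x0,x_scale=[1,1,1]);return q.x,np.abs(q.fun).max()
E
python3 - <<'E'
from h import *
t=snapshot("top");s=snapshot("side")
for n,d in(("top",t),("side",s)):
    print(n,[(np.round(c,1),int(m.sum())) for c,m in blues(d)])
bt=blues(t);bs=blues(s)
for uv in((296,212),(279,249),(281,291)):
    o=min(bt,key=lambda b:np.hypot(*(b[0]-uv)));p=unproj(t,[o[0]],40)[0]
    q=proj(s,[p])[0];o2=min(bs,key=lambda b:np.hypot(*(b[0]-q)))
    print(np.round(p),np.round(q-o2[0],1))
    for ob in([(t,o[1])],[(s,o2[1])],[(t,o[1]),(s,o2[1])]):
        r,e=fitfin(ob,[p[0],p[1],90]);print(np.round(r,1),round(e,2))
a=cv2.resize(t["img"][130:300,125:445],None,fx=2.5,fy=2.5,interpolation=cv2.INTER_CUBIC)
cv2.imwrite("pics/c1.png",a[:,:,::-1])
b=cv2.resize(s["img"][155:260,280:400],(0,0),fx=4,fy=4,interpolation=cv2.INTER_CUBIC)
cv2.imwrite("pics/c2.png",b[:,:,::-1])
E
```

```text
top [(array([281.1, 290.2]), 61), (array([  8.9, 341.3]), 659)]
side [(array([407.9, 154.6]), 136), (array([468.7, 235.6]), 136), (array([272.7, 288.7]), 146), (array([315.5, 314.1]), 113), (array([368.5, 319.4]), 133), (array([404.5, 388. ]), 72)]
[444.   9.  40.] [ 1.1 -0.1]
[444.    8.6  90. ] 1.64
[443.5   8.6  90. ] 4.25
[443.5   8.6  90. ] 4.25
[444.   9.  40.] [ 1.1 -0.1]
[444.    8.6  90. ] 1.64
[443.5   8.6  90. ] 4.25
[443.5   8.6  90. ] 4.25
[444.   9.  40.] [ 1.1 -0.1]
[444.    8.6  90. ] 1.64
[443.5   8.6  90. ] 4.25
[443.5   8.6  90. ] 4.25
```

View pics/c1.png

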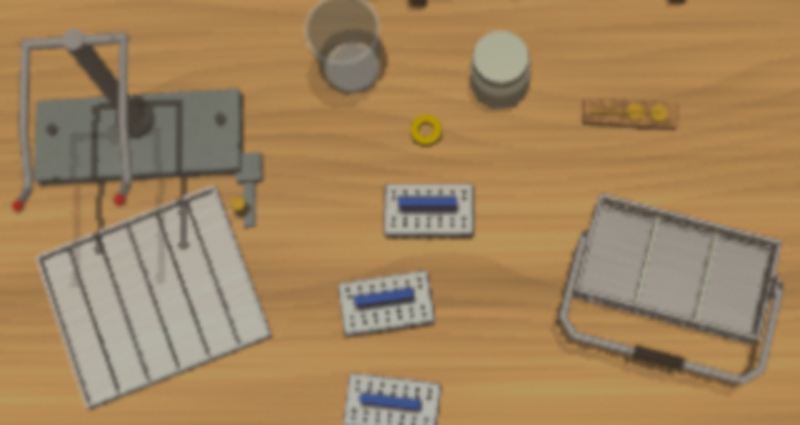

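```bash
python3 - <<'E'
s=open('h.py').read()
i=s.index("    q=least_squares(f,x0")
s=s[:i]+'''    from scipy.optimize import minimize
    x0=np.array(x0,float);S=np.vstack([x0,x0+[8,0,0],x0+[0,8,0],x0+[0,0,15]])
    q=minimize(lambda p:np.sum(np.square(f(p))),x0,method="Nelder-Mead",options=dict(initial_simplex=S,xatol=.02,fatol=1e-4));return q.x,q.fun
def fitpts(d,uv,P,x0):
    """rigid planar fit of model points P (Nx3) to pixels"""
    return least_squares(lambda p:(proj(d,place(np.array(P,float),*p))-uv).ravel(),x0,x_scale=[10,10,5],diff_step=1e-4)
'''
s=s.replace("lo=(105,120,50)","lo=(108,110,30)").replace("amin=60","amin=40")
open('h.py','w').write(s)
E
python3 - <<'E'
from h import *
t=snapshot("top");s=snapshot("side")
bt=blues(t);bs=blues(s)
print([(np.round(c,1),int(m.sum())) for c,m in bt])
for uv in((296,212),(279,249),(281,291)):
    o=min(bt,key=lambda b:np.hypot(*(b[0]-uv)));p=unproj(t,[o[0]],40)[0]
    q=proj(s,[p])[0];o2=min(bs,key=lambda b:np.hypot(*(b[0]-q)))
    print(np.round(p),np.round(q-o2[0],1))
    for ob in([(t,o[1])],[(s,o2[1])],[(t,o[1]),(s,o2[1])]):
        r,e=fitfin(ob,[p[0],p[1],90]);print(np.round(r,1),round(e,2))
c=lambda l:np.array(l)/2.5+[125,130]
def go(n,l,P,x0):
    q=fitpts(t,c(l),P,x0);print(n,np.round(q.x,1),np.round(q.fun,1))
go("stand",[(37,184),(243,175),(18,205),(120,200)],[(65,110,22),(65,-110,22),(-26,45,238),(-26,-45,238)],[500,250,0])
go("tray",[(38,258),(214,190),(270,335),(90,407)],[(85,100,16),(85,-100,16),(-85,-100,16),(-85,100,16)],[450,200,20])
go("basket",[(602,198),(778,243),(755,338),(577,296),(658,358)],[(52,95,36),(52,-95,36),(-52,-95,36),(-52,95,36),(-100,0,58)],[450,-200,-10])
E
```

```text
[(array([515.3, 160.9]), 383), (array([295.5, 210. ]), 64), (array([278.4, 248.3]), 64), (array([280.8, 290.2]), 68), (array([475.9, 298.6]), 56), (array([383.6, 365.3]), 63)]
[646. -28.  40.] [-0.2  0.3]
[647.  -28.2  91.9] 2.81
[646.6 -32.8  85.3] 5.6
[646.6 -30.6  86.8] 10.51
[548.  15.  40.] [0.3 0.8]
[548.9  15.2  99.8] 1.16
[549.6   9.9  91.1] 5.97
[549.2  12.3  93.4] 10.44
[444.   9.  40.] [1.  0.4]
[444.1   9.5  82.4] 2.26
[445.7   5.3  77. ] 7.04
[445.1   7.2  78.1] 11.53
stand [617.6 271.3   0.8] [-0.7 -1.4 -0.1 -1.   0.4  0.7  0.2  1.2]
tray [556.5 253.8  21.3] [-0.5 -0.1  0.6 -1.5  0.7  0.4 -0.8  1.1]
basket [ 572.3 -279.5  -15.6] [-1.6 -0.7  1.  -0.3  1.7  1.1 -1.3 -1.   0.2  0.8]
```

View pics/c2.png

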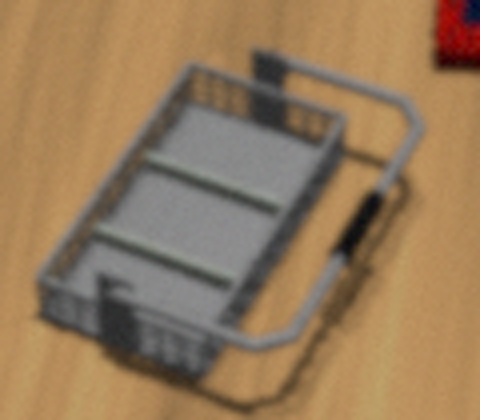

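The crop shows the empty basket standing with three pockets and its bail flat toward the robot side, sleeve at about crop (360,225). Next I'll check the wrist camera offset and plan the first move.

```bash
cat >> h.py <<'E'
def plan(x,y,z,yaw,pitchx=0):
    """tool-down target: print total turn (row units), then shift in tool axes after the turn (row units)"""
    s=sense();p=s["tool_pos"];M=R.from_euler('xyz',s["tcp_rot"],degrees=True)
    T=R.from_euler('xyz',[180,0,yaw],degrees=True)
    w=(M.inv()*T).as_rotvec(degrees=True)/60
    sh=T.inv().apply(np.array([x,y,z])-p)/100
    print("t",round(s["time"],1),"at",np.round(p,1),np.round(s["tcp_rot"],1),"turn",np.round(w,3),"then shift",np.round(sh,3),"F",np.round(s["ft_force"],1),"gap",round(s["finger_gap"],1))
E
python3 - <<'E'
from h import *
d=snapshot("wrist");s=sense()
M=np.eye(4);M[:3,:3]=R.from_euler('xyz',s["tcp_rot"],degrees=True).as_matrix();M[:3,3]=s["tool_pos"]
print(np.round(np.linalg.inv(M)@np.array(d["extrinsics"]),2),d["fx"],d["cx"],d["cy"],d["dist"])
plan(480,10,420,90)
E
```

```text
[[-0.   -0.95 -0.32 81.2 ]
 [ 1.   -0.   -0.    1.12]
 [ 0.   -0.32  0.95 31.39]
 [ 0.    0.    0.    1.  ]] 395.607772479862 318.0203782920915 244.43394445231678 [-0.01892143  0.          0.          0.          0.        ]
t 0.3 at [ 198.3 -566.2  404.5] [-180.    -0.    19.3] turn [-0.    -0.    -1.178] then shift [ 5.762  2.817 -0.155] F [-0.  -0.6 -0.5] gap 85.6
```

```bash
J="python3 -m jog"
python3 -m jog '0 0 0 0 0 -0.147 -1;0 0 0 0 0 -0.147 -1;0 0 0 0 0 -0.147 -1;0 0 0 0 0 -0.147 -1;0 0 0 0 0 -0.147 -1' 20
python3 -m jog '0 0 0 0 0 -0.147 -1;0 0 0 0 0 -0.147 -1;0 0 0 0 0 -0.147 -1;0.5 0.25 0 0 0 0 -1;0.5 0.25 0 0 0 0 -1'
python3 -m jog '0.5 0.25 0 0 0 0 -1;0.5 0.25 0 0 0 0 -1;0.5 0.25 0 0 0 0 -1;0.5 0.25 0 0 0 0 -1;0.5 0.25 0 0 0 0 -1'
python3 -m jog '0.5 0.25 0 0 0 0 -1;0.5 0.25 0 0 0 0 -1;0.5 0.25 0 0 0 0 -1;0.26 0.06 0 0 0 0 -1;0 0 0 0 0 0 -1'
cat > look.py <<'E'
from h import *
import sys
def fins(guess,cams=("wrist",)):
    D={c:snapshot(c) for c in cams};out=[]
    for g in guess:
        obs=[]
        for c in cams:
            b=blues(D[c],amax=20000)
            if not b: continue
            q=proj(D[c],[[g[0],g[1],40]])[0]
            o=min(b,key=lambda k:np.hypot(*(k[0]-q)));obs.append((D[c],o[1]))
            print(c,"px",np.round(o[0]),"off",np.round(o[0]-q,1),int(o[1].sum()))
        out.append(fitfin(obs,[g[0],g[1],g[2]]));print(np.round(out[-1][0],1),round(out[-1][1],2))
    return D
E
python3 - <<'E'
from look import *
plan(480,10,420,90)
D=fins([(647,-28,92),(549,15,100),(444,9,82)])
cv2.imwrite("pics/w1.png",D["wrist"]["img"][:,:,::-1])
E
```

```text
time: 0.98
tool_pos: [198.3, -566.3, 404.7]
tcp_rot: [-180.0, -0.0, 63.7]
ft_force: [-0.4, 0.1, -0.1]
finger_gap: 85.2
grip_force: 0.0
time: 1.6
tool_pos: [248.7, -465.5, 404.3]
tcp_rot: [180.0, -0.0, 89.8]
ft_force: [1.4, 0.7, -0.4]
finger_gap: 85.3
grip_force: 0.0
time: 2.22
tool_pos: [374.6, -215.0, 405.0]
tcp_rot: [180.0, 0.0, 89.8]
ft_force: [0.9, -0.7, 0.7]
finger_gap: 85.3
grip_force: 0.0
time: 2.85
tool_pos: [455.9, -39.3, 404.7]
tcp_rot: [-180.0, -0.0, 90.1]
ft_force: [0.7, -0.6, 0.1]
finger_gap: 85.2
grip_force: 0.0
t 2.9 at [455.9 -39.3 404.7] [-180.    -0.    90.1] turn [-0.    -0.     0.001] then shift [ 0.493  0.241 -0.153] F [ 0.7 -0.6  0.1] gap 85.2
wrist px [542. 202.] off [1.  4.4] 683
[650.8 -33.5  89.7] 14.11
wrist px [432. 128.] off [ -0.3 -17.3] 358
[548.7  27.  126.7] 1272.77
wrist px [303. 168.] off [-1.5 15.2] 454
[442.8  -4.4  60.7] 425.9
```

View pics/w1.png

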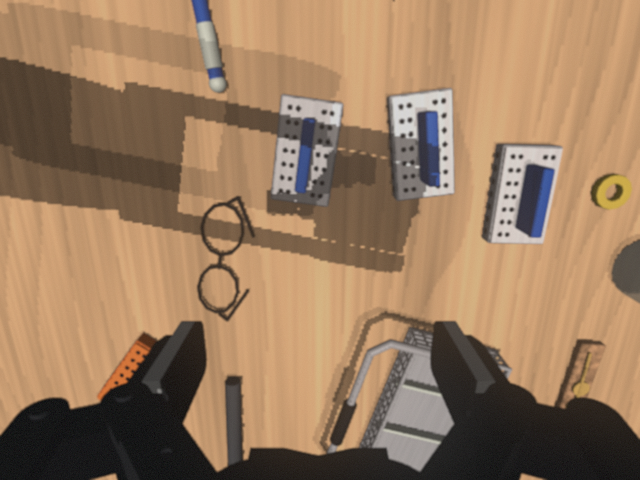

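Wrist view: cassettes at px (540,200), (428,148) and (306,155), partly shaded by the arm. Basket at bottom centre, about (400,400). The shadow splits the blue masks, so I'll fix the mask.

```bash
sed -i 's/lo=(108,110,30)/lo=(108,90,8)/; s/m=cv2.inRange(hsv,lo,hi)/m=cv2.morphologyEx(cv2.inRange(hsv,lo,hi),cv2.MORPH_CLOSE,np.ones((5,5),np.uint8))/' h.py
python3 - <<'E'
from look import *
D=fins([(647,-28,92),(549,15,100),(444,9,82)])
d=D["wrist"]
# basket quick check of projection
for P in place(np.array([(52,95,36),(52,-95,36),(-52,95,36),(-100,0,55),(-52,95,0)],float),572,-279.5,-14.5): print(np.round(P),np.round(proj(d,[P])[0]))
E
```

```text
wrist px [542. 200.] off [1.  4.1] 747
[650.6 -33.2  89.6] 12.92
wrist px [433. 144.] off [0.4 0.4] 746
[550.3  13.9  97.5] 2.27
wrist px [303. 167.] off [-1.4 15.8] 480
[442.9  -4.8  60.1] 436.81
[ 646. -201.   36.] [507. 364.]
[ 599. -384.   36.] [442. 498.]
[ 545. -175.   36.] [410. 342.]
[ 475. -254.   55.] [338. 421.]
[ 545. -175.    0.] [403. 323.]
```

```bash

python3 -m jog '-0.48 0.26 0 0 0 0 -1;-0.48 0.26 0 0 0 0 -1;-0.48 0.26 0 0 0 0 -1;-0.48 0.26 0 0 0 0 -1;0 0 0 0 0 0 -1' | tail -6
python3 -m jog '0 0 0 0 0 0 -1;0 0 0 0 0 0 -1'|head -3
python3 - <<'E'
from look import *
d=snapshot("wrist");np.save("bk.npy",d,allow_pickle=True)
o=[np.round(proj(d,[P])[0]) for P in place(np.array([(52,95,36),(52,-95,36),(-52,-95,36),(-52,95,36),(-100,0,55)],float),572,-279.5,-14.5)];print(o)
x0=140;im=d["img"][100:400,x0:x0+400];cv2.imwrite("pics/w2.png",cv2.resize(im,None,fx=2,fy=2,interpolation=cv2.INTER_CUBIC)[:,:,::-1])
E
```

```text
time: 3.58
tool_pos: [558.9, -238.0, 402.8]
tcp_rot: [-179.9, -0.0, 89.5]
ft_force: [0.1, 0.3, -0.7]
finger_gap: 85.6
grip_force: 0.0
time: 3.82
tool_pos: [558.6, -232.8, 405.3]
tcp_rot: [180.0, 0.0, 89.9]
[array([421., 171.]), array([359., 357.]), array([256., 334.]), array([302., 140.]), array([220., 239.])]
```

View pics/w2.png

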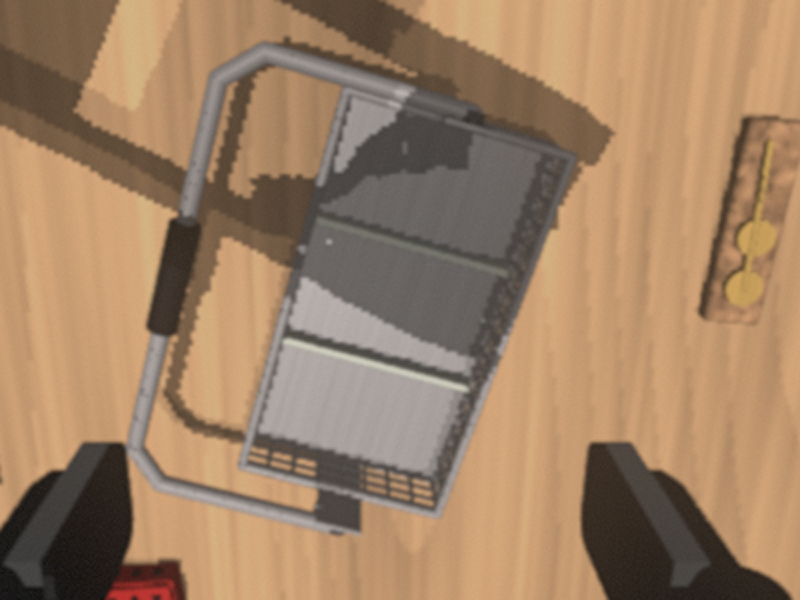

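Basket rim corners in the crop: (577,156), (440,514), (243,465) and (345,90). Sleeve centre (175,277). Dividers run (320,218)–(510,271) and (287,341)–(468,388).

```bash
python3 - <<'E'
from look import *
d=np.load("bk.npy",allow_pickle=True).item()
uv=np.array([(577,156),(440,514),(243,465),(345,90),(175,277),(320,218),(510,271),(287,341),(468,388)])/2+[140,100]
P=[(52,95,36),(52,-95,36),(-52,-95,36),(-52,95,36),(-100,0,57),(-49,31.5,16),(49,31.5,16),(-49,-31.5,16),(49,-31.5,16)]
q=fitpts(d,uv,P,[572,-279,-14]);print(np.round(q.x,2),np.round(q.fun,1))
b=q.x
for y in(63,0,-63):print(y,np.round(place(np.array([[0,y,0.]]),*b),1))
plan(550,14,420,97.5-0)
E
```

```text
[ 577.67 -281.85  -16.19] [ 1.5 -1.3  1.1  2.5 -1.6  2.   0.3 -3.  -0.5  0.7 -2.4  0.   2.2  1.4
 -2.7 -0.9  1.9  0.7]
63 [[ 595.2 -221.3    0. ]]
0 [[ 577.7 -281.8    0. ]]
-63 [[ 560.1 -342.3    0. ]]
t 3.9 at [ 558.7 -232.5  405.4] [179.9   0.   89.9] turn [ 0.001  0.    -0.127] then shift [ 2.455  0.235 -0.146] F [0.3 0.6 0.7] gap 84.8
```

```bash

python3 -m jog '0 0 0 0 0 -0.127 -1;0.5 0.05 0.1 0 0 0 -1;0.5 0.05 0.3 0 0 0 -1;0.5 0.05 0.3 0 0 0 -1;0.5 0.05 0.3 0 0 0 -1' | head -3
python3 -m jog '0.455 0.035 0 0 0 0 -1;0 0 0 0 0 0 -1;0 0 0 0 0 0 -1'|head -3
python3 - <<'E'
from look import *
D=fins([(550.3,13.9,97.5)])
plan(550.3,13.9,198,97.5)
E
```

```text
time: 4.5
tool_pos: [552.3, -30.0, 304.8]
tcp_rot: [179.9, 0.0, 97.5]
time: 4.88
tool_pos: [550.4, 13.7, 305.6]
tcp_rot: [179.9, 0.0, 97.6]
wrist px [314. 237.] off [-4.1 -9.6] 794
[547.1  17.3 123.2] 771.05
t 4.9 at [550.5  13.  305.5] [179.9   0.   97.5] turn [0.001 0.001 0.   ] then shift [ 9.000e-03 -1.000e-03  1.075e+00] F [ 0.1 -0.2 -0.6] gap 85.2
```

```bash
python3 - <<'E'
from look import *
d=snapshot("wrist");im=d["img"][130:370,190:450]
hsv=cv2.cvtColor(im,cv2.COLOR_RGB2HSV)
r=im.astype(int);m=((r[:,:,2]>1.25*r[:,:,0]+2)&(r[:,:,2]>1.12*r[:,:,1])).astype(np.uint8)*255
print([(np.round(c),int(k.sum())) for c,k in blues(d)])
cv2.imwrite("pics/w3.png",np.hstack([cv2.resize(im,None,fx=1.5,fy=1.5)[:,:,::-1],cv2.cvtColor(cv2.resize(m,None,fx=1.5,fy=1.5),cv2.COLOR_GRAY2BGR)]))
E
```

```text
[(array([28., 19.]), 902), (array([ 48., 108.]), 239), (array([145., 237.]), 1790), (array([314., 234.]), 779), (array([459., 307.]), 463)]
```

View pics/w3.png

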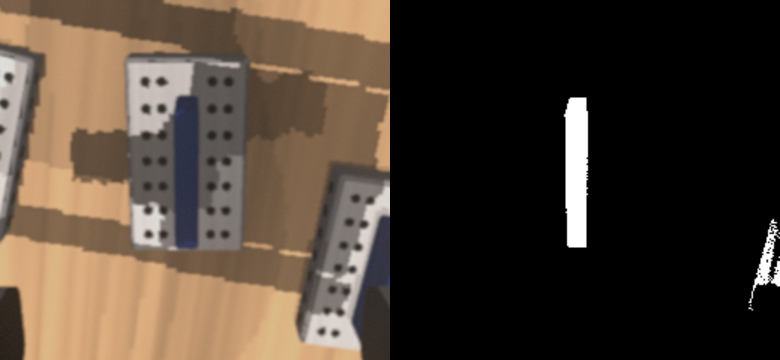

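The cassette is centred under the hand, fin at crop x≈187, and the ratio mask isolates the fin cleanly. Switching to that mask.

```bash
python3 - <<'E'
s=open('h.py').read()
i=s.index("    hsv=");j=s.index("    n,l,st")
s=s[:i]+'''    r=d["img"].astype(int);m=((r[:,:,2]>1.25*r[:,:,0]+2)&(r[:,:,2]>1.12*r[:,:,1])).astype(np.uint8)
    m=cv2.morphologyEx(m,cv2.MORPH_OPEN,np.ones((3,3),np.uint8))
'''+s[j:]
open('h.py','w').write(s)
E
python3 - <<'E'
from look import *
D=fins([(550.3,13.9,97.5)])
plan(550.3,13.9,198,97.5)
E
```

```text
wrist px [314. 243.] off [-4.4 -1.9] 1399
[547.7  13.4  97.2] 11.46
t 5.0 at [550.6  12.4 305.3] [179.9   0.   97.4] turn [ 0.001  0.    -0.001] then shift [ 1.500e-02 -1.000e-03  1.073e+00] F [-0.5 -0.6 -0.3] gap 85.4
```

```bash

python3 -m jog '0.012 -0.028 0.5 0 0 0 -0.4;0 0 0.4 0 0 0 -0.4;0 0 0.17 0 0 0 -0.4;0 0 0 0 0 0 -0.2;0 0 0 0 0 0 0.3' 40| tail -6
python3 -m jog '0 0 0 0 0 0 1;0 0 0 0 0 0 1;0 0 0 0 0 0 1;0 0 0 0 0 0 1;0 0 0 0 0 0 1' 40
python3 -m jog '0 0 -0.3 0 0 0 1;0 0 -0.5 0 0 0 1;0 0 -0.5 0 0 0 1;0 0 0 0 0 0 1;0 0 0 0 0 0 1' 40
python3 - <<'E'
from look import *
plan(577.7,-281.8,330,163.8)
d=snapshot("wrist")
s=sense();M=R.from_euler('xyz',s["tcp_rot"],degrees=True)
print([(np.round(c),int(k.sum())) for c,k in blues(d)])
E
```

```text
time: 5.65
tool_pos: [548.7, 13.8, 199.6]
tcp_rot: [179.8, 0.0, 97.5]
ft_force: [-0.1, 0.1, 0.9]
finger_gap: 34.5
grip_force: 0.0
time: 6.28
tool_pos: [548.6, 14.1, 199.5]
tcp_rot: [179.8, 0.0, 97.5]
ft_force: [-0.1, -0.7, 7.2]
finger_gap: 9.1
grip_force: 40.0
time: 6.9
tool_pos: [547.3, 14.2, 327.3]
tcp_rot: [-180.0, -0.0, 97.5]
ft_force: [0.4, 0.3, -1.4]
finger_gap: 9.2
grip_force: 39.4
t 6.9 at [547.3  14.2 327.3] [-180.    -0.    97.5] turn [-0.    -0.    -1.105] then shift [-1.118 -2.758 -0.027] F [ 0.4  0.3 -1.4] gap 9.2
[(array([56., 24.]), 1009), (array([ 74., 111.]), 216), (array([167., 225.]), 2060), (array([446., 315.]), 1108)]
```

```bash

python3 -m jog '0 0 0 0 0 -0.158 1;0 0 0 0 0 -0.158 1;0 0 0 0 0 -0.158 1;0 0 0 0 0 -0.158 1;0 0 0 0 0 -0.158 1' | head -1
python3 -m jog '0 0 0 0 0 -0.158 1;0 0 0 0 0 -0.157 1;-0.186 -0.564 0 0 0 0 1;-0.186 -0.564 0 0 0 0 1;-0.186 -0.564 0 0 0 0 1' | head -1
python3 -m jog '-0.186 -0.564 0 0 0 0 1;-0.186 -0.564 0 0 0 0 1;-0.186 -0.564 0 0 0 0 1;0 0 0.4 0 0 0 1;0 0 0 0 0 0 1' | head -1
python3 - <<'E'
from look import *
plan(560.1,-342.3,203.5,163.8)
d=snapshot("wrist");np.save("w4.npy",d,allow_pickle=True)
cv2.imwrite("pics/w4.png",d["img"][:,:,::-1])
b=(577.7,-281.8,-16.2)
P=[(52,95,36),(52,-95,36),(-52,-95,36),(-52,95,36),(-49,31.5,16),(49,31.5,16),(-49,-31.5,16),(49,-31.5,16)]
print(np.round(proj(d,place(np.array(P,float),*b))))
E
```

```text
time: 7.58
time: 8.2
time: 8.82
t 8.8 at [ 557.8 -341.2  280.9] [179.8  -0.6 163.7] turn [ 0.004 -0.011 -0.002] then shift [-0.025 -0.004  0.774] F [-1.4  0.5 -0.9] gap 8.9
[[569. 345.]
 [267. 347.]
 [259. 180.]
 [606. 180.]
 [477. 180.]
 [459. 326.]
 [371. 180.]
 [365. 327.]]
```

View pics/w4.png

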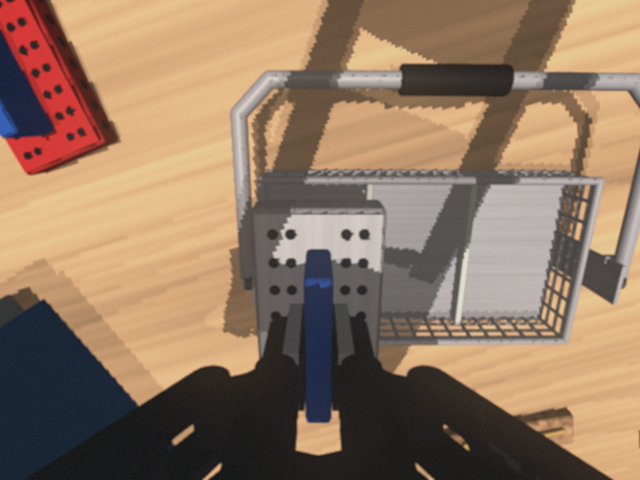

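The held cassette is square with the basket and lies over the right pocket. The model corners match the image to about 2 px. Lowering now.

```bash

python3 -m jog '-0.015 0 0.25 0 0 0 1;0 0 0.12 0 0 0 1;0 0 0 0 0 0 1;0 0 0.1 0 0 0 1;0 0 0.08 0 0 0 1' 
python3 -m jog '0 0 0.07 0 0 0 1;0 0 0.06 0 0 0 1;0 0 0 0 0 0 1' 
python3 - <<'E'
from look import *
plan(559.5,-342.1,203.5,163.8)
E
```

```text
time: 9.5
tool_pos: [561.8, -342.5, 233.3]
tcp_rot: [-180.0, 0.0, 163.8]
ft_force: [-7.3, 2.5, 15.2]
finger_gap: 9.3
grip_force: 42.2
time: 9.88
tool_pos: [561.3, -342.2, 219.0]
tcp_rot: [180.0, -0.1, 163.8]
ft_force: [0.1, 0.5, -0.9]
finger_gap: 9.2
grip_force: 41.5
t 9.9 at [ 561.3 -342.2  219. ] [ 1.800e+02 -1.000e-01  1.638e+02] turn [ 0.    -0.001 -0.   ] then shift [ 0.018 -0.004  0.155] F [ 0.1  0.5 -0.9] gap 9.2
```

```bash

python3 -m jog '0 0 0.04 0 0 0 1;0 0 0.04 0 0 0 1;0 0 0.04 0 0 0 1;0 0 0 0 0 0 1;0 0 0 0 0 0 1' 
python3 -m jog '0 0 0.02 0 0 0 1;0 0 0.02 0 0 0 1;0 0 0 0 0 0 1' 
python3 - <<'E'
from look import *
d=snapshot("wrist");cv2.imwrite("pics/w5.png",d["img"][:,:,::-1])
E
```

```text
time: 10.5
tool_pos: [562.3, -342.6, 208.7]
tcp_rot: [-180.0, 0.1, 163.8]
ft_force: [2.1, 0.2, 3.7]
finger_gap: 9.6
grip_force: 42.5
time: 10.88
tool_pos: [563.4, -342.9, 206.8]
tcp_rot: [-179.9, 0.3, 163.8]
ft_force: [4.0, 2.8, 13.0]
finger_gap: 9.2
grip_force: 44.0
```

View pics/w5.png

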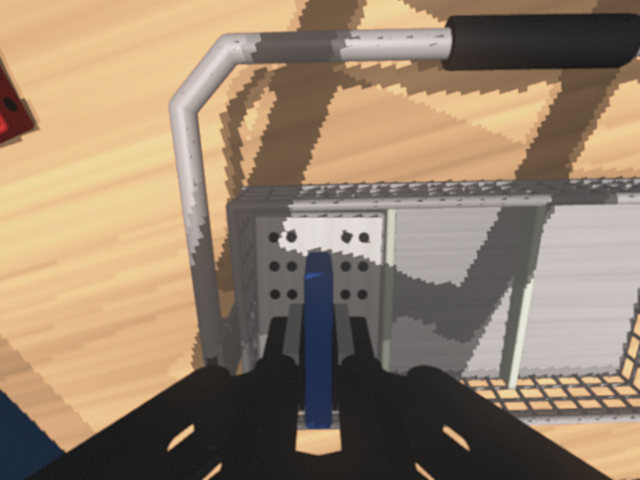

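The cassette is inside the right pocket with its far end over the floor grid. Releasing with a small opening and retreating.

```bash

python3 -m jog '0 0 0 0 0 0 0.5;0 0 0 0 0 0 0.5;0 0 0 0 0 0 0.5' 
python3 -m jog '0 0 -0.3 0 0 0 0.5;0 0 -0.5 0 0 0 0.5;0 0 -0.4 0 0 0 0.5;0 0 0 0 0 0 -1;0 0 0 0 0 0 -1'|head -2
python3 - <<'E'
from look import *
d=snapshot("wrist")
for z in(0,4):
    m=min(blues(d),key=lambda k:np.hypot(*(k[0]-proj(d,[[560,-342,44]])[0])))
    print(np.round(m[0]),m[1].sum(),[np.round(v,1) for v in fitfin([(d,m[1])],[560,-342,164],z)])
plan(647,-28,300,90)
x=[proj(d,[P])[0] for P in place(np.array([(52,95,36),(52,-95,36),(-52,-95,36),(-52,95,36)],float),577.7,-281.8,-16.2)];print(np.round(x))
cv2.imwrite("pics/w6.png",d["img"][:,:,::-1])
E
```

```text
time: 11.3
tool_pos: [561.2, -342.3, 202.8]
tcp_rot: [180.0, -0.1, 163.8]
ft_force: [-0.5, 0.1, 0.3]
finger_gap: 21.5
grip_force: 0.0
time: 11.92
tool_pos: [561.4, -342.3, 322.9]
[318. 249.] 1290 [array([ 567.8, -346. ,  163.9]), np.float64(4.4)]
[318. 249.] 1290 [array([ 566.5, -345.6,  163.9]), np.float64(9.0)]
t 12.0 at [ 561.1 -342.2  321.9] [ 1.799e+02 -1.000e-01  1.638e+02] turn [-1.000e-03 -3.000e-03  1.229e+00] then shift [3.142 0.859 0.219] F [ 0.5  0.9 -0.5] gap 64.2
[[538. 306.]
 [275. 307.]
 [269. 160.]
 [566. 160.]]
```

View pics/w6.png

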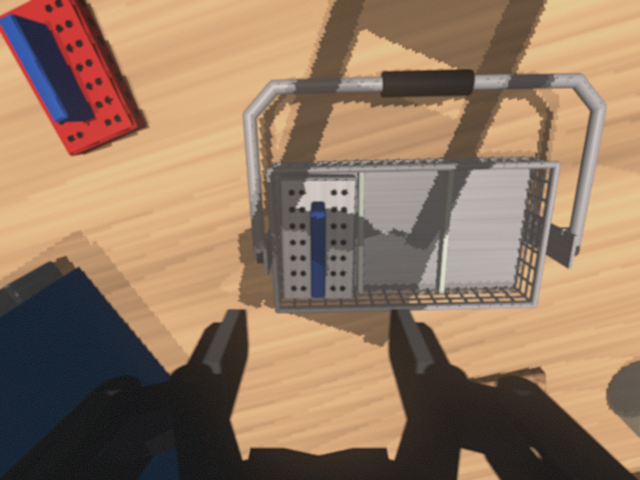

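The cassette sits flat in the right pocket. Basket rim corners are at (536,305), (277,309), (271,165) and (558,163). Refitting the basket from them.

```bash
python3 - <<'E'
from look import *
d=snapshot("wrist")
uv=np.array([(536,305),(277,309),(271,165),(557,163),(428,82),(361,172),(358,293),(449,172),(441,292)])
P=[(52,95,36),(52,-95,36),(-52,-95,36),(-52,95,36),(-100,0,57),(-49,-31.5,16),(49,-31.5,16),(-49,31.5,16),(49,31.5,16)]
q=fitpts(d,uv,P,[577,-281,-16]);print(np.round(q.x,2),np.round(q.fun,1))
P2=np.array(P,float)
q=least_squares(lambda p:(proj(d,place(P2+[0,0,p[3]],*p[:3]))-uv).ravel(),[577,-281,-16,1],diff_step=1e-4);print(np.round(q.x,2),np.round(q.fun,1))
b=q.x[:3]
for y in(63,0,-63):print(y,np.round(place(np.array([[0,y,0.]]),*b),1))
E
```

```text
[ 579.64 -284.22  -15.4 ] [ 0.1  4.  -3.6  4.  -5.9  2.3  4.8  0.4  0.  -0.1  0.3 -5.5  0.8  2.8
  3.7 -6.7 -0.1  2.6]
[ 581.37 -283.    -15.4    -7.1 ] [-3.   1.1 -0.3  1.  -1.9  2.9  0.6  1.1 -0.6  3.3  1.5 -4.9  1.9  0.4
  2.6 -6.1 -0.8  0.2]
63 [[ 598.1 -222.3    0. ]]
0 [[ 581.4 -283.     0. ]]
-63 [[ 564.6 -343.7    0. ]]
```

```bash

python3 -m jog '0 0 0 0 0 0.154 -1;0 0 0 0 0 0.154 -1;0 0 0 0 0 0.154 -1;0 0 0 0 0 0.154 -1;0 0 0 0 0 0.154 -1' | head -1
python3 -m jog '0 0 0 0 0 0.154 -1;0 0 0 0 0 0.154 -1;0 0 0 0 0 0.151 -1;0.524 0.143 0 0 0 0 -1;0.524 0.143 0 0 0 0 -1' | head -1
python3 -m jog '0.524 0.143 0 0 0 0 -1;0.524 0.143 0 0 0 0 -1;0.524 0.143 0 0 0 0 -1;0.524 0.143 0.2 0 0 0 -1;0 0 0 0 0 0 -1' | head -1
python3 -m jog '0 0 0 0 0 0 -1;0 0 0 0 0 0 -1'|head -1
python3 - <<'E'
from look import *
D=fins([(650,-31,90)])
plan(650,-31,199,90)
E
```

```text
time: 12.65
time: 13.28
time: 13.9
time: 14.15
wrist px [315. 243.] off [-8.9 -8. ] 1263
[644.5 -27.3  88.6] 94.31
t 14.2 at [647.1 -29.3 303.8] [180.    0.   89.9] turn [ 0.     0.    -0.001] then shift [-0.017  0.029  1.048] F [-0.2 -0.8 -0.6] gap 85.4
```

```bash
python3 - <<'E'
from look import *
d=snapshot("wrist")
m=min(blues(d),key=lambda k:np.hypot(*(k[0]-[315,243])))[1]
print(cv2.boundingRect(m), cv2.minAreaRect(cv2.findNonZero(m)))
h=proj(d,place(box(60,10,20,50),645,-28,89)).astype(np.float32);print(cv2.boundingRect(h))
cv2.imwrite("pics/w7.png",cv2.resize(np.hstack([d["img"][150:340,220:410,::-1],cv2.cvtColor(m[150:340,220:410]*255,cv2.COLOR_GRAY2BGR)]),None,fx=2,fy=2))
E
```

```text
(307, 199, 16, 93) ((314.3008117675781, 244.96224975585938), (14.285362243652344, 92.155029296875), 1.2730300426483154)
(306, 191, 19, 107)
```

View pics/w7.png

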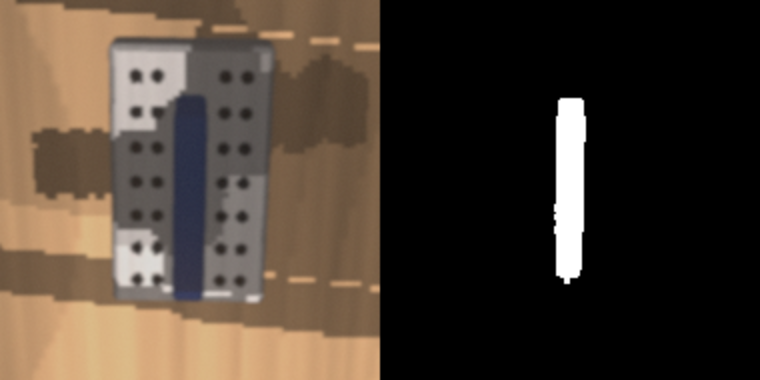

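The fin spans crop rows 96–300, longer than the mask, which is cut at its lower end. So the centre is near (644.5, -30) mm. Grasping.

```bash

python3 -m jog '-0.008 -0.025 0.5 0 0 0 -0.4;0 0 0.4 0 0 0 -0.4;0 0 0.13 0 0 0 -0.4;0 0 0 0 0 0 -0.2;0 0 0 0 0 0 0.3' 40| head -2
python3 -m jog '0 0 0 0 0 0 1;0 0 0 0 0 0 1;0 0 0 0 0 0 1;0 0 0 0 0 0 1;0 0 0 0 0 0 1' 40
python3 -m jog '0 0 -0.3 0 0 0 1;0 0 -0.5 0 0 0 1;0 0 -0.5 0 0 0 1;0 0 0 0 0 -0.158 1;0 0 0 0 0 -0.158 1' 40|head -1
python3 -m jog '0 0 0 0 0 -0.158 1;0 0 0 0 0 -0.158 1;0 0 0 0 0 -0.158 1;0 0 0 0 0 -0.158 1;0 0 0 0 0 -0.158 1' 40|head -1
python3 -m jog '0 0 0 0 0 -0.124 1;0 0 0 0 0 0 1;0 0 0 0 0 0 1'|head -1
python3 - <<'E'
from look import *
plan(580.5,-283,204,164.2)
E
```

```text
time: 14.88
tool_pos: [645.9, -29.1, 203.2]
time: 15.5
tool_pos: [645.7, -28.8, 202.8]
tcp_rot: [179.8, 0.0, 90.0]
ft_force: [-0.2, 0.4, 7.8]
finger_gap: 9.2
grip_force: 40.8
time: 16.12
time: 16.75
time: 17.12
t 17.1 at [644.7 -28.7 330.7] [180.   -0.  163.7] turn [ 0.    -0.    -0.009] then shift [-0.075 -2.621  1.267] F [-0.6  0.5 -1.5] gap 9.3
```

```bash

python3 -m jog '-0.013 -0.524 0 0 0 -0.009 1;-0.013 -0.524 0 0 0 0 1;-0.013 -0.524 0 0 0 0 1;-0.013 -0.524 0 0 0 0 1;-0.013 -0.524 0 0 0 0 1' | head -1
python3 -m jog '0 0 0.4 0 0 0 1;0 0 0.35 0 0 0 1;0 0 0 0 0 0 1;0 0 0 0 0 0 1' 
python3 - <<'E'
from look import *
plan(579.8,-282.8,207,164.2)
d=snapshot("wrist");cv2.imwrite("pics/w8.png",d["img"][:,:,::-1])
E
```

```text
time: 17.75
time: 18.25
tool_pos: [580.5, -282.8, 257.2]
tcp_rot: [-180.0, 0.1, 164.3]
ft_force: [0.0, 0.2, -0.8]
finger_gap: 9.2
grip_force: 39.7
t 18.2 at [ 580.5 -282.8  257.2] [-1.800e+02  1.000e-01  1.643e+02] turn [-0.     0.001  0.002] then shift [ 0.006 -0.002  0.502] F [ 0.   0.2 -0.8] gap 9.2
```

View pics/w8.png

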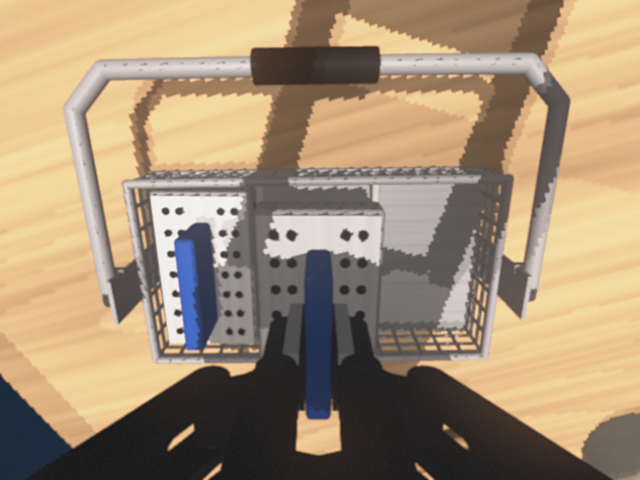

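The held cassette hangs over the middle pocket between the dividers. The fin is at u=318, in line with the sleeve centre at u≈316. Lowering.

```bash

python3 -m jog '0 0 0.15 0 0 -0.012 1;0 0 0.1 0 0 0 1;0 0 0.08 0 0 0 1;0 0 0.06 0 0 0 1;0 0 0 0 0 0 1' 
python3 -m jog '0 0 0.04 0 0 0 1;0 0 0.04 0 0 0 1;0 0 0.03 0 0 0 1;0 0 0 0 0 0 1;0 0 0 0 0 0 1' 
E=1
```

```text
time: 18.92
tool_pos: [579.7, -282.6, 215.9]
tcp_rot: [180.0, -0.1, 165.1]
ft_force: [-0.8, 0.2, -0.3]
finger_gap: 9.1
grip_force: 39.7
time: 19.55
tool_pos: [580.1, -282.9, 206.8]
tcp_rot: [-180.0, 0.0, 165.1]
ft_force: [-3.1, 1.6, 6.7]
finger_gap: 9.3
grip_force: 40.9
```

```bash

python3 -m jog '0 0 0 0 0 0 0.5;0 0 0 0 0 0 0.5;0 0 0 0 0 0 0.5;0 0 -0.3 0 0 0 0.5;0 0 -0.5 0 0 0 0.5' |head -2
python3 -m jog '0 0 -0.3 0 0 0 0.5;0 0 0 0 0 0.154 -1;0 0 0 0 0 0.154 -1;0 0 0 0 0 0.154 -1;0 0 0 0 0 0.154 -1' |head -2
python3 -m jog '0 0 0 0 0 0.154 -1;0 0 0 0 0 0.154 -1;0 0 0 0 0 0.154 -1;0 0 0 0 0 0.154 -1;0 0 0 0 0 0.154 -1' |head -2
python3 -m jog '0.45 -0.292 0 0 0 0 -1;0.45 -0.292 0 0 0 0 -1;0.45 -0.292 0 0 0 0 -1;0.45 -0.292 0 0 0 0 -1;0.45 -0.292 0 0 0 0 -1' |head -2
python3 -m jog '0.45 -0.292 0.2 0 0 0 -1;0 0 0 0 0 0 -1;0 0 0 0 0 0 -1' |head -2
python3 - <<'E'
from look import *
D=fins([(444,8,82)])
D2=fins([(444,8,82)],("top",))
plan(444,8,199,82)
b=blues(D["wrist"]);m=min(b,key=lambda k:np.hypot(*(k[0]-[315,243])))[1]
print(cv2.boundingRect(m), cv2.minAreaRect(cv2.findNonZero(m)))
h=proj(D["wrist"],place(box(60,10,20,50),444,8,82)).astype(np.float32);print(cv2.boundingRect(h))
cv2.imwrite("pics/w9.png",D["wrist"]["img"][:,:,::-1])
E
```

```text
time: 20.18
tool_pos: [578.9, -282.1, 283.6]
time: 20.8
tool_pos: [579.9, -282.7, 315.5]
time: 21.42
tool_pos: [579.9, -282.7, 315.5]
time: 22.05
tool_pos: [466.0, -38.1, 315.7]
time: 22.42
tool_pos: [444.6, 9.1, 296.1]
wrist px [318. 246.] off [ 0.3 -7.8] 1386
[444.7  11.3  82.1] 82.64
top px [383. 365.] off [101.4  74.8] 71
[ 260.1 -232.9  410.8] 3.34
t 22.5 at [445.1   8.3 296.5] [179.9   0.   81.9] turn [ 0.001  0.    -0.002] then shift [-0.005 -0.011  0.975] F [ 0.1  0.7 -0.3] gap 85.2
(310, 200, 16, 97) ((317.5, 248.0), (96.0, 15.0), 90.0)
(308, 198, 19, 109)
```

```bash

python3 -m jog '-0.005 -0.005 0.5 0 0 0 -0.4;0 0 0.35 0 0 0 -0.4;0 0 0.1 0 0 0 -0.4;0 0 0 0 0 0 -0.2;0 0 0 0 0 0 0.3' 40| head -2
python3 -m jog '0 0 0 0 0 0 1;0 0 0 0 0 0 1;0 0 0 0 0 0 1;0 0 0 0 0 0 1;0 0 0 0 0 0 1' 40
python3 -m jog '0 0 -0.3 0 0 0 1;0 0 -0.5 0 0 0 1;0 0 -0.5 0 0 0 1;0 0 0 0 0 -0.158 1;0 0 0 0 0 -0.158 1' 40|head -1
python3 -m jog '0 0 0 0 0 -0.158 1;0 0 0 0 0 -0.158 1;0 0 0 0 0 -0.158 1;0 0 0 0 0 -0.158 1;0 0 0 0 0 -0.158 1' 40|head -1
python3 -m jog '0 0 0 0 0 -0.158 1;0 0 0 0 0 -0.12 1;0 0 0 0 0 0 1;0 0 0 0 0 0 1'
python3 - <<'E'
from look import *
plan(597,-222,204,165)
E
```

```text
time: 23.15
tool_pos: [445.0, 8.4, 202.5]
time: 23.78
tool_pos: [444.7, 8.7, 202.1]
tcp_rot: [179.8, -0.0, 81.9]
ft_force: [-0.3, -1.7, 6.4]
finger_gap: 9.1
grip_force: 40.1
time: 24.4
time: 25.02
time: 25.52
tool_pos: [443.7, 8.8, 330.7]
tcp_rot: [180.0, -0.0, 164.8]
ft_force: [-0.5, 0.5, -1.8]
finger_gap: 9.2
grip_force: 39.2
t 25.5 at [443.7   8.8 330.7] [180.   -0.  164.8] turn [ 0.    -0.    -0.003] then shift [-2.078 -1.833  1.267] F [-0.5  0.5 -1.8] gap 9.2
```

```bash

python3 -m jog '-0.414 -0.366 0 0 0 0 1;-0.414 -0.366 0 0 0 0 1;-0.414 -0.366 0 0 0 0 1;-0.414 -0.366 0 0 0 0 1;-0.412 -0.366 0 0 0 0 1' | head -1
python3 -m jog '0 0 0.4 0 0 0 1;0 0 0.4 0 0 0 1;0 0 0 0 0 0 1;0 0 0 0 0 0 1' | head -3
python3 - <<'E'
from look import *
plan(596,-221.8,206.5,165)
E
```

```text
time: 26.15
time: 26.65
tool_pos: [596.5, -221.7, 252.2]
tcp_rot: [-180.0, 0.1, 164.9]
t 26.6 at [ 596.5 -221.7  252.2] [-1.800e+02  1.000e-01  1.649e+02] turn [-0.     0.001 -0.001] then shift [ 0.005 -0.003  0.457] F [-0.2  0.4 -0.8] gap 9.1
```

```bash

python3 -m jog '0 0 0.15 0 0 0 1;0 0 0.1 0 0 0 1;0 0 0.06 0 0 0 1;0 0 0.04 0 0 0 1;0 0 0 0 0 0 1' 
python3 -m jog '0 0 0.04 0 0 0 1;0 0 0.03 0 0 0 1;0 0 0.03 0 0 0 1;0 0 0 0 0 0 1;0 0 0 0 0 0 1' 
```

```text
time: 27.28
tool_pos: [595.9, -221.5, 215.3]
tcp_rot: [180.0, -0.0, 165.0]
ft_force: [-0.5, 0.1, -0.1]
finger_gap: 9.1
grip_force: 39.3
time: 27.9
tool_pos: [596.2, -221.7, 206.2]
tcp_rot: [-180.0, 0.0, 165.0]
ft_force: [-1.6, -0.2, 5.0]
finger_gap: 9.0
grip_force: 40.1
```

```bash

python3 -m jog '0 0 0 0 0 0 0.5;0 0 0 0 0 0 0.5;0 0 0 0 0 0 0.5;0 0 -0.3 0 0 0 0.5;0 0 -0.5 0 0 0 0.5' |head -2
python3 -m jog '0 0 -0.4 0 0 0 0.5;0 -0.6 0 0 0 0 -1;0 0 0 0 0 0 -1;0 0 0 0 0 0 -1' |head -3
python3 - <<'E'
from look import *
d=snapshot("wrist")
for g in((597,-222),(580,-283),(564,-343)):
    q=proj(d,[[g[0],g[1],44]])[0]
    m=min(blues(d),key=lambda k:np.hypot(*(k[0]-q)))[1]
    r=cv2.minAreaRect(cv2.findNonZero(m))
    print(np.round(q),np.round(r[0],1),np.round(r[1],1),round(r[2],1),np.round(fitfin([(d,m)],[*g,165],-3)[0],1))
cv2.imwrite("pics/w10.png",d["img"][:,:,::-1])
E
```

```text
time: 28.52
tool_pos: [595.0, -221.1, 283.7]
time: 29.02
tool_pos: [580.2, -279.6, 325.1]
tcp_rot: [180.0, -0.1, 164.9]
[410. 244.] [407.4 240.6] [23.1 93.3] 4.2 [ 598.  -221.9  164.1]
[315. 243.] [312.5 242.5] [93. 15.] 90.0 [ 582.7 -285.1  165.1]
[222. 243.] [220.9 246.5] [93.1 23.2] 85.8 [ 569.2 -348.4  165.2]
```

```bash

python3 -m jog '0 0 -0.3 0 0 0.156 0.9;0 0 -0.3 0 0 0.156 0.9;0 0 -0.3 0 0 0.156 0.9;0 0 -0.3 0 0 0.156 0.9;0 0 -0.15 0 0 0.156 0.9' |head -2
python3 -m jog '0 0 0 0 0 0.156 0.9;0 0 0 0 0 0.156 0.9;0 0 0 0 0 0.156 1;0.59 0.022 0 0 0 0 1;0.59 0.022 0 0 0 0 1' |head -2
python3 -m jog '0.59 0.022 0 0 0 0 1;0.59 0.022 0 0 0 0 1;0.59 0.022 0 0 0 0 1;0.59 0.022 0 0 0 0 1;0.59 0.022 0 0 0 0 1' |head -2
python3 -m jog '0.59 0.022 0 0 0 0 1;0.59 0.022 0 0 0 0 1;0 0 0 0 0 0 1;0 0 0 0 0 0 1' |head -3
python3 - <<'E'
from look import *
t=snapshot("top")
c=lambda l:np.array([l])/2.5+[125,130]
for n,l,z in(("peg",(239,205),34),("traycorner",(214,190),16),("footR",(243,175),22),("footL",(37,184),22),("tipL",(18,205),239),("tipR",(120,200),239)):print(n,np.round(unproj(t,c(l),z)[0]))
d=snapshot("wrist");np.save("w11.npy",d,allow_pickle=True)
print(np.round(proj(d,[[617,271,223],[672,191,16],[460,300,16]])))
cv2.imwrite("pics/w11.png",cv2.resize(d["img"],(800,600),interpolation=cv2.INTER_CUBIC)[:,:,::-1])
E
```

```text
time: 29.7
tool_pos: [581.1, -278.3, 462.7]
time: 30.32
tool_pos: [584.7, -159.5, 459.8]
time: 30.95
tool_pos: [594.5, 136.6, 460.3]
time: 31.45
tool_pos: [598.9, 252.5, 460.0]
tcp_rot: [-179.9, 0.0, 90.2]
peg [646. 163.  34.]
traycorner [668. 193.  16.]
footR [682. 162.  22.]
footL [677. 380.  22.]
tipL [592. 317. 239.]
tipR [595. 226. 239.]
[[352. 230.]
 [385. 246.]
 [182. 145.]]
```

View pics/w11.png

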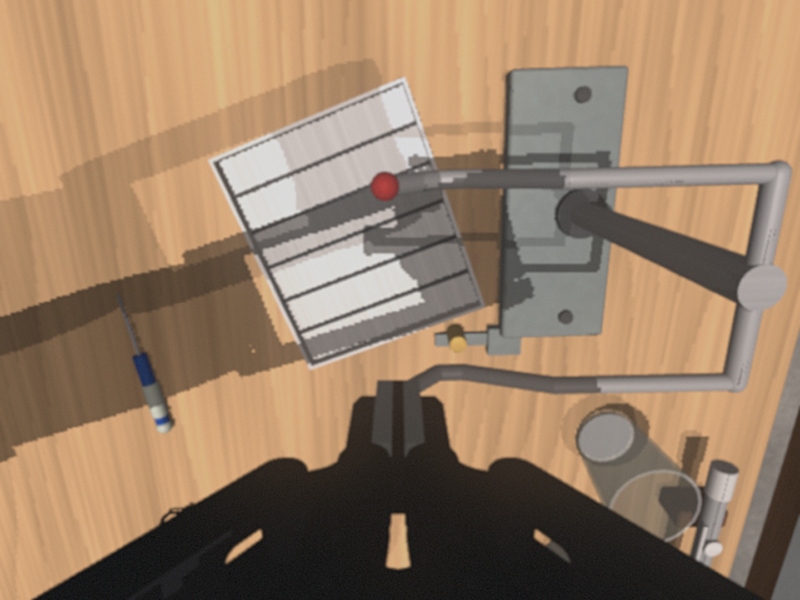

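The view shows tray corners (211,161), (404,79), (484,304) and (311,366). The foot's near edge runs (511,70)–(502,335). The brass peg top is at (458,345), and there is free space between tray and foot.

```bash
python3 - <<'E'
from look import *
d=np.load("w11.npy",allow_pickle=True).item()
for dz in(0,-8):
    g=lambda l,P,x0:print(np.round((q:=fitpts(d,np.array(l)/1.25,np.array(P,float)+[0,0,dz],x0)).x,1),np.round(q.fun,1))
    g([(211,161),(404,79),(484,304),(311,366)],[(-85,100,16),(85,100,16),(85,-100,16),(-85,-100,16)],[556,254,21])
    g([(511,70),(502,335),(458,344)],[(65,110,22),(65,-110,22),(25,-109,34)],[617,271,1])
    g([(511,70),(502,335),(458,344),(384,186)],[(65,110,22),(65,-110,22),(25,-109,34),(-26,45,237)],[617,271,1])
for n,l,z in(("tipL",(384,186),238),("peg",(458,344),34),("corner",(484,304),16)): print(n,np.round(unproj(d,np.array([l])/1.25,z)[0]))
E
```

```text
[561.2 254.2  21.4] [-2.4 -0.9  0.9 -2.5  1.8  2.1 -0.2  3.1]
[622.3 271.7   2.1] [-0.  -2.3 -0.2  2.9  0.3  0.3]
[621.5 271.4   2.3] [-1.4 -2.3 -0.5  2.9 -0.   0.4  0.9 -0.1]
[560.5 253.4  21.4] [-0.2 -0.3  0.  -0.6 -0.1  0.5  0.3  0.7]
[623.8 270.5   2. ] [-0.2  0.3 -0.4  1.2  0.7 -1.6]
[622.  270.5   2.4] [-2.9 -0.2 -1.4  0.8 -0.3 -1.8  2.2  0.4]
tipL [593. 315. 238.]
peg [651. 164.  34.]
corner [675. 195.  16.]
```

```bash

python3 -m jog '0.13 -0.563 0 0 0 0 1;0.13 -0.563 0 0 0 0 1;0.13 -0.563 0 0 0 0 1;0 0 0.5 0 0 0 1;0 0 0.5 0 0 0 1' |head -2
python3 -m jog '0 0 0.5 0 0 0 1;0 0 0.5 0 0 0 1;0 0 0.5 0 0 0 1;0 0 0.2 0 0 0 1;0 0 0 0 0 0 1' |head -2
python3 - <<'E'
from look import *
plan(436,290,181,90)
E
```

```text
time: 32.17
tool_pos: [430.3, 289.5, 361.1]
time: 32.8
tool_pos: [429.8, 288.6, 188.9]
t 32.8 at [429.8 288.6 188.9] [-1.798e+02  1.000e-01  9.000e+01] turn [-0.003  0.002 -0.   ] then shift [0.014 0.062 0.079] F [ 0.3 -0.  -0.2] gap -0.1
```

```bash

python3 -m jog '0 0 0.04 0 0 0 1;0 0 0.03 0 0 0 1;0 0 0 0 0 0 1' 
python3 -m jog '0 0.08 0 0 0 0 1;0.03 0.08 0 0 0 0 1;0.05 0.08 0 0 0 0 1;0.05 0.08 0 0 0 0 1;0 0 0 0 0 0 1' 
python3 -m jog '0.05 0.08 0 0 0 0 1;0.05 0.08 0 0 0 0 1;0.05 0.08 0 0 0 0 1;0 0 0 0 0 0 1' 
cat > tray.py <<'E'
from look import *
d=snapshot("wrist");cv2.imwrite("pics/tr.png",d["img"][:,:,::-1])
t=snapshot("top");cv2.imwrite("pics/trt.png",t["img"][:,:,::-1])
# fit top-view silhouette of bright tray by corner search: whiteness mask
def whit(d,x0,z=16):
    im=d["img"].astype(int);sat=im.max(2)-im.min(2)
    m=((sat<22)).astype(np.uint8)
    P=place(box(176,206,z,z)[::2][[0,1,3,2]],*x0)
    g=np.zeros(m.shape,np.uint8);cv2.fillConvexPoly(g,np.round(proj(d,P)).astype(int),1)
    m&=g;m=cv2.morphologyEx(m,cv2.MORPH_OPEN,np.ones((3,3),np.uint8))
    pts=cv2.findNonZero(m);r=cv2.minAreaRect(pts);c=unproj(d,cv2.boxPoints(r),z);
    return c,m.sum()/g.sum()
if __name__=="__main__":
    pass
E
python3 -c "
from tray import *
plan(500,325,182,90)"
```

```text
time: 33.17
tool_pos: [430.8, 290.3, 184.4]
tcp_rot: [179.9, -0.0, 90.1]
ft_force: [-0.3, 0.7, -0.6]
finger_gap: -0.2
grip_force: 0.0
time: 33.8
tool_pos: [463.2, 303.8, 183.7]
tcp_rot: [180.0, -0.0, 90.1]
ft_force: [0.2, -0.9, 0.1]
finger_gap: -0.2
grip_force: 0.0
time: 34.3
tool_pos: [487.3, 318.6, 183.9]
tcp_rot: [179.9, -0.0, 90.1]
ft_force: [0.1, -0.8, -0.7]
finger_gap: 0.0
grip_force: 0.0
t 34.4 at [486.8 318.2 183.9] [179.9   0.   90.1] turn [0.001 0.    0.002] then shift [0.068 0.132 0.019] F [-0.1 -0.2  0.4] gap -0.1
```

```bash
cat > tray.py <<'E'
from look import *
from scipy.optimize import differential_evolution
def fit_tray(d,dz=0,b=((540,630),(235,300),(-5,25)),wall=1):
    hs=cv2.cvtColor(cv2.GaussianBlur(d["img"],(3,3),0),cv2.COLOR_RGB2HSV);m=(hs[:,:,1]<75).astype(np.float32)
    a=np.linspace(-80,80,17);c=np.linspace(-95,95,20)
    I=np.array([(x,y,16) for x in a for y in c],float)
    L=np.array([(s*(100-o)) for s in(-1,1) for o in(2,)]);
    inn=np.array([(-83,y,16) for y in c]+[(x,s*98,16) for x in a for s in(-1,1)]+[(83,y,16) for y in c],float)
    out=np.array([(-90,y,10) for y in c]+[(x,s*105,10) for x in a for s in(-1,1)],float)
    def s(P,p):
        q=proj(d,place(P+[0,0,dz],*p)).astype(np.float32)
        return cv2.remap(m,q[:,0][None],q[:,1][None],cv2.INTER_LINEAR).mean()
    r=differential_evolution(lambda p:-(s(I,p)+s(inn,p)-1.5*s(out,p)),b,seed=1,maxiter=60,popsize=12,tol=1e-6)
    return np.round(r.x,1),round(r.fun,3)
if __name__=="__main__":
    t=snapshot("top");print("top",fit_tray(t))
    w=snapshot("wrist");print("wrist",fit_tray(w,-8))
    cv2.imwrite("pics/tr.png",np.hstack([w["img"],t["img"]])[:,:,::-1])
    plan(500,325,182,90)
E
python3 - <<'E'
from tray import *
d=np.load("w11.npy",allow_pickle=True).item();print("old wrist",fit_tray(d,-8))
t=snapshot("top");t["img"]=cv2.imread("pics/top0.png")[:,:,::-1].copy();print("old top",fit_tray(t))
E
python3 tray.py
```

```text
old wrist (array([558.3, 251.5,  21.4]), np.float64(-1.982))
old top (array([558.1, 255.5,  21.5]), np.float64(-1.995))
top (array([584.7, 265.9,   6.8]), np.float64(-1.59))
wrist (array([540.6, 259.9,   9.2]), np.float64(-0.88))
t 34.5 at [486.5 318.1 183.9] [180.   -0.   90.1] turn [ 0.    -0.     0.001] then shift [0.069 0.135 0.019] F [-0.1  0.1 -0.4] gap -0.1
```

The tray has turned to about 6.8° without binding. Pushing on until it meets the foot.

```bash

python3 -m jog '0.02 0.06 0 0 0 0 1;0.02 0.05 0 0 0 0 1;0.01 0.04 0 0 0 0 1;0 0 0 0 0 0 1' |head -4
python3 tray.py
python3 -m jog '0 0.04 0 0 0 0 1;0 0.03 0 0 0 0 1;0 0 0 0 0 0 1' |head -4
python3 tray.py
```

```text
time: 35.05
tool_pos: [501.6, 323.4, 183.6]
tcp_rot: [180.0, 0.0, 90.1]
ft_force: [-1.6, 1.2, -0.6]
top (array([594.5, 270.7,   2. ]), np.float64(-1.573))
wrist (array([545.6, 267.5,   4.4]), np.float64(-0.87))
t 35.1 at [501.5 323.2 183.7] [180.    0.   90.1] turn [0.    0.    0.002] then shift [ 0.018 -0.015  0.017] F [-1.5  1.5  0.5] gap -0.3
time: 35.52
tool_pos: [508.7, 323.2, 183.7]
tcp_rot: [180.0, 0.0, 90.1]
ft_force: [-1.2, 0.9, -0.5]
top (array([600.1, 271.4,   2.1]), np.float64(-1.563))
wrist (array([543.5, 270.1,  -0.7]), np.float64(-0.907))
t 35.6 at [508.6 323.2 183.8] [180.    0.   90.1] turn [0.    0.    0.001] then shift [ 0.018 -0.086  0.018] F [-1.5 -0.4 -0.6] gap 0.2
```

```bash

python3 -m jog '0 0.02 0 0 0 0 1;0 0.02 0 0 0 0 1;0 0 0 0 0 0 1;0 0 0 0 0 0 1' |head -4
python3 -m jog '0 0.02 0 0 0 0 1;0 0.02 0 0 0 0 1;0 0 0 0 0 0 1;0 0 0 0 0 0 1' |head -4
python3 tray.py
```

```text
time: 36.12
tool_pos: [510.3, 323.3, 183.2]
tcp_rot: [-179.6, 0.1, 90.1]
ft_force: [-15.5, -0.7, 9.0]
time: 36.62
tool_pos: [511.9, 323.6, 182.9]
tcp_rot: [-179.2, 0.2, 90.2]
ft_force: [-33.1, -3.3, 23.2]
top (array([599.8, 271.4,   2.5]), np.float64(-1.535))
wrist (array([5.444e+02, 2.714e+02, 1.000e-01]), np.float64(-0.899))
t 36.7 at [511.9 323.6 182.9] [-179.2    0.2   90.2] turn [-0.013  0.003  0.003] then shift [ 0.014 -0.119  0.009] F [-32.3  -2.6  23. ] gap -0.0
```

The tray is flush on the foot. The contact force rose sharply, and the fitted pose is (600, 271, 2.5°) against the stand's roughly 2°. It is about 2 mm from the peg. Backing off and going to the bail.

```bash

python3 -m jog '0 -0.2 0 0 0 0 1;0 -0.3 0 0 0 0 1;0 0 -0.5 0 0 0 1;0 0 -0.5 0 0 0 1;0 0 -0.5 0 0 0 0.05' |head -4
python3 -m jog '-0.58 0.024 0 0 0 0 0.05;-0.58 0.024 0 0 0 0 0.05;-0.58 0.024 0 0 0 0 0.05;-0.58 0.024 0 0 0 0 0.05;-0.58 0.024 0 0 0 0 0.05' |head -1
python3 -m jog '-0.58 0.024 0 0 0 0 0.05;-0.58 0.024 0 0 0 0 0.05;-0.58 0.024 0 0 0 0 0.05;-0.58 0.024 0 0 0 0 0.05;-0.58 0.024 0 0 0 0 0.05' |head -1
python3 -m jog '0 0 0 0 0 0.125 0.05;0 0 0 0 0 0.125 0.05;0 0 0 0 0 0 0.05;0 0 0 0 0 0 0.05' |head -6
python3 - <<'E'
from tray import *
t=snapshot("top");print("top",fit_tray(t));np.save("t1.npy",t,allow_pickle=True)
w=snapshot("wrist");cv2.imwrite("pics/b1.png",w["img"][:,:,::-1])
b=(580.5,-283,-15)
q=proj(w,place(np.array([(-100,0,55.),(-100,25,55),(-100,-25,55)]),*b));print(np.round(q))
g=cv2.cvtColor(w["img"],cv2.COLOR_RGB2GRAY)
m=(g<35).astype(np.uint8);x,y=np.round(q[0]).astype(int);k=np.zeros_like(m);cv2.circle(k,(x,y),60,1,-1);m&=k
n,l,st,c=cv2.connectedComponentsWithStats(m)
for i in range(1,n):
    if st[i,4]>100:
        r=cv2.minAreaRect(cv2.findNonZero((l==i).astype(np.uint8)));print(st[i],np.round(c[i]),r, np.round(unproj(w,[r[0]],49)[0],1),np.round(unproj(w,[r[0]],57)[0],1))
plan(483.9,-257.1,210,75)
E
```

```text
time: 37.35
tool_pos: [466.6, 323.0, 335.7]
tcp_rot: [179.9, -0.0, 90.1]
ft_force: [0.4, 0.5, -0.6]
time: 37.98
time: 38.6
time: 39.1
tool_pos: [491.4, -256.7, 333.9]
tcp_rot: [180.0, 0.0, 75.3]
ft_force: [0.9, 0.4, -0.2]
finger_gap: 40.5
grip_force: 0.0
top (array([601.1, 271.2,   2.3]), np.float64(-1.953))
[[307. 244.]
 [307. 207.]
 [307. 279.]]
t 39.2 at [ 491.4 -256.6  333.9] [180.    0.   75.2] turn [0.    0.    0.004] then shift [-0.025 -0.071  1.239] F [ 0.3  0.1 -0.6] gap 40.7
```

```bash
python3 - <<'E'
from look import *
w=cv2.imread("pics/b1.png");g=cv2.cvtColor(w,cv2.COLOR_BGR2GRAY)
for v in(225,244,262): print(v,g[v,284:336:2])
for u in(302,305,308): print(u,g[190:300:4,u])
E
```

```text
225 [ 90 106 160 166 147 115  92  56  46  46  45  44  46  43  46  44  44  69
 109 114 111 114 116 117 118 114]
244 [ 93  92  90  91  93  91  87  59  49  46  49  44  46  46  45  45  42  71
 115 115 114 115 113 114 114 117]
262 [139 125 122 119 117 117 117  80  51  50  53  49  51  50  49  50  47  76
 121 122 120 117 115 113 116 115]
302 [139 128  85  84  83  57  48  46  46  47  43  46  46  46  47  48  49  51
  50  51  52  54  52  72 152 151 151 152]
305 [139  94  86  84  85  68  45  45  44  47  44  42  50  46  47  46  50  51
  50  51  54  55  55  56 104 103 105 105]
308 [ 84  84  86  85  85  68  44  44  46  46  45  46  45  47  46  43  47  48
  51  51  56  56  54  55 115 115 116 114]
```

The sleeve lies at u 298–318, v 211–284, centre (308,247). That matches the prediction (307,244). Grasping the bail.

```bash

python3 -m jog '-0.037 -0.062 0.4 0 0 0 0.05;0 0 0.4 0 0 0 0.05;0 0 0.3 0 0 0 0.05;0 0 0.14 0 0 0 0.05;0 0 0 0 0 0 0.05' 20 |head -4
python3 -m jog '0 0 0 0 0 0 0.4;0 0 0 0 0 0 0.6;0 0 0 0 0 0 1;0 0 0 0 0 0 1;0 0 0 0 0 0 1' 20
```

```text
time: 39.83
tool_pos: [484.2, -258.4, 209.1]
tcp_rot: [-179.9, -0.0, 75.1]
ft_force: [0.3, -0.8, 0.0]
time: 40.45
tool_pos: [484.9, -259.0, 211.1]
tcp_rot: [179.9, 0.0, 75.1]
ft_force: [-1.2, 0.5, 6.3]
finger_gap: 13.2
grip_force: 21.1
```

Gripped at 13 mm, the sleeve's width. Raising along the arc in half steps.

```bash

python3 -m jog '0 0.004 -0.087 0 0 0 1;0 0.011 -0.087 0 0 0 1;0 0.02 -0.085 0 0 0 1;0 0.025 -0.083 0 0 0 1;0 0.035 -0.08 0 0 0 1' 20
python3 -m jog '0 0.04 -0.078 0 0 0 1;0 0.047 -0.073 0 0 0 1;0 0.053 -0.07 0 0 0 1;0 0 0 0 0 0 1' 20
python3 - <<'E'
from tray import *
t=snapshot("top")
bs=blues(snapshot("side"));print([np.round(k[0]) for k in bs])
plan(484.9,-259,211,75)
E
```

```text
time: 41.08
tool_pos: [493.6, -261.0, 252.2]
tcp_rot: [-179.9, -0.0, 75.1]
ft_force: [-1.4, 1.7, -1.8]
finger_gap: 13.1
grip_force: 19.6
time: 41.58
tool_pos: [507.8, -265.0, 275.0]
tcp_rot: [179.9, 0.0, 75.1]
ft_force: [-3.4, 0.1, 0.7]
finger_gap: 12.9
grip_force: 19.8
[array([518.,   4.]), array([408., 155.]), array([336., 181.]), array([325., 199.]), array([311., 217.]), array([468., 236.]), array([405., 387.])]
t 41.7 at [ 507.4 -264.9  274.2] [179.9   0.   75.1] turn [0.001 0.    0.002] then shift [-0.002 -0.232  0.632] F [-2.3  0.2  0.8] gap 13.3
```

```bash

python3 -m jog '0 0.06 -0.064 0 0 0 1;0 0.064 -0.06 0 0 0 1;0 0.07 -0.053 0 0 0 1;0 0.073 -0.047 0 0 0 1;0 0.078 -0.04 0 0 0 1' 20
python3 -m jog '0 0.08 -0.035 0 0 0 1;0 0.083 -0.025 0 0 0 1;0 0.085 -0.02 0 0 0 1;0 0.087 -0.011 0 0 0 1;0 0.087 -0.004 0 0 0 1' 20
python3 -m jog '0 0 0 0 0 0 1;0 0 0 0 0 0 1;0 0 0 0 0 0 1' 20
python3 - <<'E'
from look import *
plan(484.9,-259,211,75)
w=snapshot("wrist");t=snapshot("top");s=snapshot("side")
bs=blues(s);print([np.round(k[0]) for k in bs])
cv2.imwrite("pics/m1.png",np.hstack([cv2.resize(s["img"][130:270,260:420],(400,350)),cv2.resize(t["img"][190:300,330:460],(400,350))])[:,:,::-1])
E
```

```text
time: 42.3
tool_pos: [541.0, -273.8, 301.7]
tcp_rot: [180.0, 0.0, 75.1]
ft_force: [-9.0, 2.5, 8.2]
finger_gap: 13.4
grip_force: 20.1
time: 42.92
tool_pos: [583.2, -284.9, 313.7]
tcp_rot: [179.6, 0.1, 75.1]
ft_force: [-2.3, 1.5, 11.5]
finger_gap: 13.2
grip_force: 21.7
time: 43.3
tool_pos: [583.2, -284.9, 313.6]
tcp_rot: [179.6, 0.1, 75.1]
ft_force: [-0.4, 0.7, 9.8]
finger_gap: 13.0
grip_force: 21.6
t 43.3 at [ 583.2 -284.9  313.6] [1.796e+02 1.000e-01 7.510e+01] turn [0.007 0.001 0.002] then shift [-0.004 -1.017  1.026] F [-0.4  0.7  9.8] gap 13.0
[array([293.,  92.]), array([353., 103.]), array([408., 155.]), array([332., 180.]), array([322., 199.]), array([313., 219.]), array([468., 236.]), array([405., 387.])]
```

Bail upright with the basket on the bench. Firming the grip and lifting.

```bash

python3 -m jog '0 0 0 0 0 0 1;0 0 0 0 0 0 1;0 0 0 0 0 0 1;0 0 -0.05 0 0 0 1;0 0 -0.1 0 0 0 1' 70
python3 -m jog '0 0 -0.2 0 0 0 1;0 0 -0.25 0 0 0 1;0 0 -0.25 0 0 0 1;0 0 -0.25 0 0 0 1;0 0 -0.1 0 0 0 1' 70 |head -1
python3 -m jog '0 0 0 0 0 0 1;0 0 0 0 0 0 1;0 0 0 0 0 0 1;0 0 0 0 0 0 1' 70
python3 - <<'E'
from look import *
plan(545,267.7,427,92.2)
s=snapshot("side");t=snapshot("top")
print([np.round(k[0]) for k in blues(s)])
cv2.imwrite("pics/m2.png",np.hstack([cv2.resize(s["img"][60:270,220:460],(400,350)),cv2.resize(t["img"][170:300,330:480],(400,350))])[:,:,::-1])
E
```

```text
time: 44.08
tool_pos: [581.0, -284.1, 323.4]
tcp_rot: [-179.8, -0.1, 75.1]
ft_force: [-0.7, 0.7, -6.5]
finger_gap: 11.7
grip_force: 68.3
time: 44.7
time: 45.2
tool_pos: [581.2, -284.4, 428.9]
tcp_rot: [-179.9, -0.0, 75.1]
ft_force: [-0.2, -0.3, -6.9]
finger_gap: 11.8
grip_force: 68.5
t 45.2 at [ 581.2 -284.4  428.9] [-179.9   -0.    75.1] turn [-0.001 -0.001 -0.285] then shift [ 5.531 -0.15   0.019] F [-0.2 -0.3 -6.9] gap 11.8
[array([295.,  81.]), array([353.,  80.]), array([334., 126.]), array([334., 144.]), array([408., 155.]), array([322., 163.]), array([313., 183.]), array([468., 236.]), array([405., 387.])]
```

Load 6.9 N with all three cassettes aboard. Turning square to the stand and traversing.

```bash

python3 -m jog '0 0 0 0 0 -0.095 1;0 0 0 0 0 -0.095 1;0 0 0 0 0 -0.095 1;0.1 0 0 0 0 0 1;0.2 -0.009 0 0 0 0 1' 70 |head -1
python3 -m jog '0.3 -0.009 0 0 0 0 1;0.3 -0.009 0 0 0 0 1;0.3 -0.009 0 0 0 0 1;0.3 -0.009 0 0 0 0 1;0.3 -0.009 0 0 0 0 1' |head -1
python3 -m jog '0.3 -0.009 0 0 0 0 1;0.3 -0.009 0 0 0 0 1;0.3 -0.009 0 0 0 0 1;0.3 -0.009 0 0 0 0 1;0.3 -0.009 0 0 0 0 1' |head -1
python3 -m jog '0.3 -0.009 0 0 0 0 1;0.3 -0.009 0 0 0 0 1;0.3 -0.009 0 0 0 0 1;0.3 -0.009 0 0 0 0 1;0.3 -0.009 0 0 0 0 1' |head -1
python3 -m jog '0.3 -0.009 0 0 0 0 1;0.2 0 0 0 0 0 1;0.15 0 0 0 0 0 1;0.08 0 0 0 0 0 1;0 0 0 0 0 0 1' 
python3 -m jog '0 0 0 0 0 0 1;0 0 0 0 0 0 1;0 0 0 0 0 0 1' |head -4
python3 - <<'E'
from look import *
plan(622,271,427,92.2)
w=snapshot("wrist");s=snapshot("side");np.save("h.npy",dict(w=w,s=s),allow_pickle=True)
r=lambda d:(lambda h:cv2.inRange(h,(0,150,60),(8,255,255))|cv2.inRange(h,(172,150,60),(180,255,255)))(cv2.cvtColor(d["img"],cv2.COLOR_RGB2HSV))
for n,d in(("w",w),("s",s)):
    k,l,st,c=cv2.connectedComponentsWithStats(r(d))
    for i in range(1,k):
        if 8<st[i,4]<1500: print(n,st[i],np.round(c[i],1),np.round(unproj(d,[c[i]],238)[0]))
a=cv2.resize(w["img"],(800,600));cv2.imwrite("pics/h1.png",a[:,:,::-1])
E
```

```text
time: 45.92
time: 46.55
time: 47.18
time: 47.8
time: 48.42
tool_pos: [544.8, 267.7, 429.8]
tcp_rot: [-180.0, 0.0, 92.2]
ft_force: [-0.8, 0.2, -7.7]
finger_gap: 11.4
grip_force: 68.4
time: 48.8
tool_pos: [544.9, 267.1, 429.9]
tcp_rot: [180.0, 0.0, 92.2]
ft_force: [-0.8, -0.3, -6.7]
t 48.8 at [544.9 267.1 429.9] [180.    0.   92.2] turn [ 0.     0.    -0.001] then shift [0.009 0.772 0.029] F [-0.8 -0.3 -6.7] gap 11.3
w [445 189   4   3   9] [446.7 190.1] [595. 319. 238.]
s [406  71  61  36 764] [436.3  84.1] [ 371. -490.  238.]
s [427  83   3  15  28] [428.1  90.7] [ 387. -463.  238.]
s [433  83   3  14  25] [434.2  90.4] [ 374. -466.  238.]
s [422  85   3  14  25] [422.6  90.9] [ 399. -460.  238.]
s [450  85   3  13  22] [451.3  91.7] [ 337. -469.  238.]
s [439  86   3  11  19] [439.8  90.9] [ 362. -467.  238.]
s [445  87   3  10  19] [445.8  91.6] [ 349. -467.  238.]
s [234 412   6   7  28] [236.9 415. ] [595. 316. 238.]
```

```bash

python3 -m jog '0 0.04 0 0 0 0 1;0 0.08 0 0 0 0 1;0 0.1 0 0 0 0 1;0 0.1 0 0 0 0 1;0 0.1 0 0 0 0 1' |head -1
python3 -m jog '0 0.1 0 0 0 0 1;0 0.1 0 0 0 0 1;0 0.08 0 0 0 0 1;0 0.05 0 0 0 0 1;0 0.022 0 0 0 0 1' |head -4
python3 -m jog '0 0 0 0 0 0 1;0 0 0 0 0 0 1;0 0 0.1 0 0 0 1;0 0 0.1 0 0 0 1;0 0 0 0 0 0 1' 
python3 -m jog '0 0 0.05 0 0 0 1;0 0 0.05 0 0 0 1;0 0 0 0 0 0 1;0 0 0 0 0 0 1' 
python3 - <<'E'
from look import *
plan(622,271,381,92.2)
E
```

```text
time: 49.52
time: 50.15
tool_pos: [622.2, 270.5, 429.8]
tcp_rot: [-180.0, 0.0, 92.2]
ft_force: [0.1, 0.0, -7.6]
time: 50.78
tool_pos: [621.4, 270.4, 407.5]
tcp_rot: [-179.8, 0.1, 92.2]
ft_force: [-0.6, -0.6, -7.6]
finger_gap: 11.5
grip_force: 68.3
time: 51.28
tool_pos: [622.0, 270.5, 400.0]
tcp_rot: [180.0, -0.0, 92.2]
ft_force: [0.3, 0.0, -7.4]
finger_gap: 11.3
grip_force: 68.4
t 51.3 at [622.  270.5 400. ] [180.   -0.   92.2] turn [ 0. -0. -0.] then shift [0.005 0.001 0.19 ] F [ 0.3  0.  -7.4] gap 11.3
```

Bar is about 241 high now and clear. Lowering into the seats in small steps until the load leaves the wrist.

```bash

python3 -m jog '0 0 0.04 0 0 0 1;0 0 0.04 0 0 0 1;0 0 0.03 0 0 0 1;0 0 0 0 0 0 1' |head -4
python3 -m jog '0 0 0.03 0 0 0 1;0 0 0.02 0 0 0 1;0 0 0 0 0 0 1;0 0 0 0 0 0 1' |head -4
python3 -m jog '0 0 0.02 0 0 0 1;0 0 0.01 0 0 0 1;0 0 0 0 0 0 1;0 0 0 0 0 0 1' |head -4
python3 - <<'E'
from look import *
plan(622,271,381,92.2)
w,s,t=[snapshot(n) for n in("wrist","side","top")]
a=cv2.resize(w["img"],(800,600))[:600,:]
o=np.zeros((600,800,3),np.uint8);o[:360]=cv2.resize(w["img"][30:318],(800,360));o[360:,:400]=cv2.resize(s["img"][312:480,110:390],(400,240));o[360:,400:]=cv2.resize(t["img"][140:290,70:320],(400,240))
cv2.imwrite("pics/fin.png",o[:,:,::-1])
E
```

```text
time: 51.78
tool_pos: [621.8, 270.5, 388.3]
tcp_rot: [-179.9, 0.0, 92.2]
ft_force: [-0.0, 0.2, -6.7]
time: 52.28
tool_pos: [621.9, 270.6, 384.0]
tcp_rot: [180.0, -0.0, 92.2]
ft_force: [0.2, 0.0, -6.7]
time: 52.78
tool_pos: [622.0, 270.6, 381.9]
tcp_rot: [179.9, -0.0, 92.2]
ft_force: [-2.5, -1.3, 1.2]
t 52.8 at [622.  270.6 381.9] [179.9  -0.   92.2] turn [ 0.001 -0.    -0.   ] then shift [ 0.004 -0.     0.009] F [-2.5 -1.3  1.2] gap 11.9
```

View pics/fin.png

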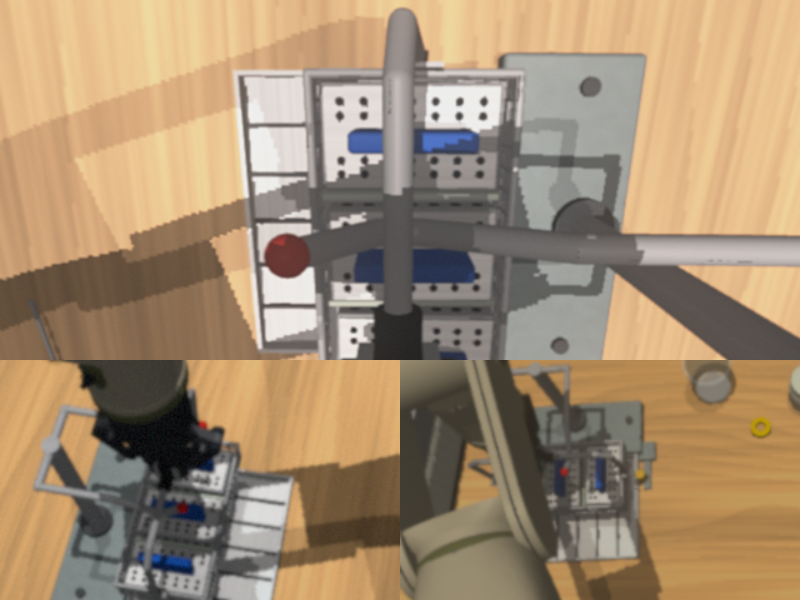

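The bar lies in the prong dip, the basket hangs level with all three cassettes flat in their pockets, and the tray is flush along the foot. Releasing and withdrawing straight up.

```bash

python3 -m jog '0 0 0 0 0 0 0.8;0 0 0 0 0 0 0.6;0 0 0 0 0 0 0.4;0 0 0 0 0 0 0.2;0 0 0 0 0 0 0.1' 20 |head -6
python3 -m jog '0 0 -0.1 0 0 0 0.1;0 0 -0.2 0 0 0 0.1;0 0 -0.4 0 0 0 0.1;0 0 -0.4 0 0 0 0.1;0 0 -0.4 0 0 0 0.1' |head -4
python3 -m jog '0 -0.4 0 0 0 0 0.1;0 -0.5 0 0 0 0 0.1;0 -0.5 0 0 0 0 0.1;0 -0.5 0 0 0 0 0.1;0 -0.5 0 0 0 0 0.1' |head -4
python3 - <<'E'
from look import *
for i in range(2):
    s=snapshot("side");w=snapshot("wrist")
    print([np.round(k[0],1) for k in blues(s)],[np.round(k[0],1) for k in blues(w)])
cv2.imwrite("pics/end.png",s["img"][:,:,::-1])
E
python3 -m jog '0 0 0 0 0 0 0.1;0 0 0 0 0 0 0.1;0 0 0 0 0 0 0.1;0 0 0 0 0 0 0.1;0 0 0 0 0 0 0.1' |head -1
python3 - <<'E'
from tray import *
s=snapshot("side");w=snapshot("wrist");t=snapshot("top")
print([np.round(k[0],1) for k in blues(s)],[np.round(k[0],1) for k in blues(w)])
print([np.round(k[0],1) for k in blues(t)],fit_tray(t,b=((585,615),(255,290),(-3,7))))
E
```

```text
time: 53.55
tool_pos: [621.9, 270.6, 380.7]
tcp_rot: [-180.0, 0.0, 92.2]
ft_force: [0.7, -0.2, 0.8]
finger_gap: 38.2
grip_force: 0.0
time: 54.18
tool_pos: [621.5, 270.4, 534.5]
tcp_rot: [179.9, -0.0, 92.2]
ft_force: [1.2, -0.3, 0.5]
time: 54.8
tool_pos: [380.2, 261.0, 533.0]
tcp_rot: [179.9, -0.1, 92.2]
ft_force: [0.2, 0.1, 1.0]
[array([247.8, 382.3]), array([404.7, 387.6]), array([246.9, 418.8]), array([232.2, 455.9])] [array([573.6, 130.2]), array([561.3, 197. ]), array([551.4, 254.7]), array([301.8, 279.9])]
[array([248.2, 382.3]), array([404.7, 387.6]), array([227.7, 412.5]), array([247.1, 418.8]), array([232.9, 456. ])] [array([565.5, 130.5]), array([553.7, 197. ]), array([544.4, 254.6]), array([297.3, 279.7])]
time: 55.62
[array([247.9, 382.3]), array([404.7, 387.6]), array([227.4, 412.5]), array([246.8, 418.8]), array([232.3, 455.9])] [array([569.3, 129.2]), array([556.7, 196.5]), array([547.9, 254.7]), array([297.3, 279.9])]
[array([194.2, 212.6]), array([141.9, 215.9]), array([168.1, 218.6]), array([475.8, 298.6]), array([382.8, 364.8])] (array([600.4, 270.5,   1.8]), np.float64(-1.751))
```

```bash
for i in 1 2 3; do python3 -m jog '0 0 0 0 0 0 0.1;0 0 0 0 0 0 0.1;0 0 0 0 0 0 0.1;0 0 0 0 0 0 0.1;0 0 0 0 0 0 0.1' |head -1; done
python3 - <<'E'
from look import *
for i in range(2):
    print([np.round(k[0],1) for k in blues(snapshot("side"))])
print(hand_in())
E
```

```text
time: 56.4
time: 57.02
time: 57.65
[array([247.7, 382.2]), array([404.7, 387.6]), array([227.3, 412.6]), array([246.6, 418.9]), array([232.2, 455.9])]
[array([247.6, 382.3]), array([404.7, 387.6]), array([227.6, 412.5]), array([246.8, 418.9]), array([232. , 455.9])]
the job is handed in; nothing more can be done
None
```

I handed the job in at about 58 s: the tray is flush along the foot and about 2 mm from the peg, all three cassettes are seated, and the basket hangs still and level on both prongs; the hand-in call returned no verdict.

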